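# Put the gouging carbons away: load the rod canister, lid it and slide it to its place

### The arm

A 7-joint arm with a two-finger parallel gripper is mounted at the origin on the work surface. World frame = base frame: x ahead of the robot, y to its left, z up, the work surface at z = 0. Lengths are in m, angles in rad, forces in N, time in s.
With the tool pointing down it reaches from about 0.4 to 0.9 m from the base axis. Payload 5.5 kg.
Tool frame: the origin (TCP) lies on the mounting face of the last link; the fingertips stand 173 mm ahead of it and the grasp point (between the pads) lies 155 mm ahead of it; z points along the fingers, y is the direction in which the jaws open and shut (so a half turn about z gives the same grasp; the last joint's range is limited). The gripper opens to 85 mm and grips with 20 to 120 N. Pads are 22 mm wide; open, the fingers measure 114 mm over their backs; the gripper's body (76 mm by 85 mm) begins 54 mm behind the grasp point. The pads swing forward as they close: fully open they stand 13 mm farther back than shut.
Start: joints at [1.55, 0.501, -0.427, 1.55, 0.221, 1.138, -0.21], TCP at [0.182, -0.624, 0.405] pointing down, gripper open.
Joint ranges: [-2.88, 2.88], [-0.31, 2.03], [-1.54, 1.56], [0.2, 2.42], [-1.41, 4.55], [0.19, 2.02], [-2.57, 2.57]. Speed limits (rad/s): [2.57, 2.57, 3.14, 3.14, 3.14, 3.14, 3.14].

### API

Orientations are given as a unit quaternion [x, y, z, w].
In Python, from cell import r gives the robot as it stands.
- The arm moves only by the tool carry_out, never from a script. Its argument "increments" is a list that holds one entry, the list of rows, each a list of 6 numbers: the shift along the tool's x, y, z in m, then the turn, a rotation vector about the tool's x, y, z in rad. In form: [[[dx, dy, dz, rx, ry, rz], ...]]. A call has 1 to 8 rows; each row shifts and turns the commanded pose from where the row before left it, along the tool's axes as they then stand; what a row does not reach is not made up. A row lasts 1/8 s, in which the tool goes at most 62.5 mm and 10.7 degrees, less where a joint would pass 70% of its speed; a pose out of reach is approached as far as the arm can. A call with a gripper value outside its range is refused whole. "jaw" is the finger opening in m, from 0 to 0.0854, set as the call begins (left out, the last holds). The fingers move at their own pace and stop on an object; "force" is the grip in N (left out, the last holds). Time passes only in rows, so rows that do not move let the fingers close. It gives the time, the measured TCP pose, the force and the opening at its end, in the units of the state.
- r.get_obs(): the state, without advancing time (a new reading comes with each control period).
- r.capture(name): name is "scene" or "side" or "wrist"; returns a dict with "img" (480x640x3 uint8, blue, green, red), "z_map" (480x640 float32, m along the optical axis (not along the pixel's ray), 0 where there is no reading), "fx", "fy", "cx", "cy" (pixels), "origin" and "attitude" of the camera in the world; the wrist camera has in their place "tool_from_camera" (4x4, takes a point from camera to tool coordinates, whose origin is the TCP and whose axes are the flange's). Camera axes: x right, y up, looking along -z (the intrinsics and any distortion apply to the point x, -y, -z); pixel columns grow to the right and rows downward; lengths in m; the calibration is good to about 2 mm. The wrist camera is an equidistant fisheye: a pixel r from the principal point sees the ray r / f radians off the axis. A picture is of the moment at which its call begins: read the wrist's pose just before it.
- r.job_done(): hands the job in, once; it reports no verdict.
Trained networks look in a picture, given as the dict that the camera call returned (one of the last four; its "shot" number tells which), for a name from the list of things; names that differ only in an ending like _2 or _b are one class to them, and where a whole thing is asked for, a point or a joint stands for the part that bears it (a point fixed in the world has none). Each returns a list of dicts, best first, with "score" (0 to 1); they miss things now and then, are a little off and sometimes report something else, mostly with a low value. They report only what shows in the picture. A call takes as long as a camera call. They do not tell look-alikes from the thing itself.
- r.spot_in(query, picture): "point" ([column, row] in pixels, amid what is visible of it).
- r.trace(query, picture): "region" (480x640 bool, what is visible of it) and "point" ([column, row] in pixels, amid what is visible of it).
The state is a dict: "time_s": time; "joints": joint angles; "joint_velocities": joint speeds; "joint_efforts": joint torques, N m; "tool_pos": TCP position; "eef_rot": TCP orientation; "ft_force": force on the tool from outside, world axes, zero at the start; "wrist_torque": the same for the moment, N m; "gripper_width": opening from 0.0 (shut) to 1.0 (fully open).
Only numpy, scipy, OpenCV 4.12 (cv2) and the standard library are available. Lean on these libraries where they do the work, as an engineer would, in place of code of your own. Each camera call takes 0.05 s, during which the arm holds its last target.

### The job

Put the gouging carbons away in the rod canister: take its lid off, stand every copper carbon lying on the table on end inside it, and set the lid back on so that it sits fully seated and level on the rim. Then slide the closed canister along the table, without lifting or toppling it, until its round base stands wholly inside the yellow painted ring, with the lid still seated. Leave the hammer, the welding magnet and the spray can where they are.

Things in the scene. Friction and masses are not known exactly. Their poses are not given: they have to be found in the camera images.
- canister: Rod canister, loose, 1.3 kg: round aluminium base plate, 190 mm diameter, 12 mm thick, with an open blue tube 114 mm in outside diameter on its centre. The plate stands out 38 mm around the tube: pushed low on the plate's edge (5 to 20 N) it slides without tipping. Inner floor 12 mm above the table. Origin: centre of the plate's underside, z up.
- canister_rim (a point): Centre of the canister's open mouth, at rim height, 166 mm above its origin. The mouth is 106 mm in diameter, the wall 4 mm thick.
- lid: Loose lid, 240 g, starts on the canister: aluminium disc 122 mm across, 5 mm thick; under it a rubber plug 96 mm across and 10 mm deep, tapering to 84 mm, that drops into the tube (4 mm play all round); on top a red knob. Origin: centre of the disc's underside, z up: 166 mm above the canister's origin when seated, 10 mm above the table when laid down on its plug.
- lid_knob (a point): Centre of the top face of the lid's round red knob, 28 mm in diameter and 34 mm high, 39 mm above the lid's origin.
- ring: Yellow painted ring on the table, the marked place of the canister: paint only, nothing to bump into. Inside diameter 240 mm, outside 264 mm. Origin: its centre, on the table.
- carbon1: Part-used gouging carbon: a round copper-coated rod 16 mm in diameter and 140 mm long, 55 g, black at one end; either end may be up; it can roll. Lies on the table at the start; three to five of the five are there, None if absent. Origin: the middle of the rod; x along the rod, black end at -x.
- carbon2: Part-used gouging carbon: a round copper-coated rod 16 mm in diameter and 140 mm long, 55 g, black at one end; either end may be up; it can roll. Lies on the table at the start; may be absent (None). Origin: the middle of the rod; x along the rod, black end at -x.
- carbon3: Part-used gouging carbon: a round copper-coated rod 16 mm in diameter and 140 mm long, 55 g, black at one end; either end may be up; it can roll. Lies on the table at the start; may be absent (None). Origin: the middle of the rod; x along the rod, black end at -x.
- carbon4: Part-used gouging carbon: a round copper-coated rod 16 mm in diameter and 140 mm long, 55 g, black at one end; either end may be up; it can roll. Lies on the table at the start; may be absent (None). Origin: the middle of the rod; x along the rod, black end at -x.
- carbon5: Part-used gouging carbon: a round copper-coated rod 16 mm in diameter and 140 mm long, 55 g, black at one end; either end may be up; it can roll. Lies on the table at the start; may be absent (None). Origin: the middle of the rod; x along the rod, black end at -x.
- hammer: Bystander: steel chipping hammer, 265 mm long with a head 150 mm wide, lying flat on the right. Origin: under the middle of the handle, x along it.
- magnet: Bystander: red and steel welding magnet, a flat block 114 x 79 x 20 mm. Origin: centre of its underside.
- spray: Bystander: upright spray can, 64 mm in diameter and 170 mm high. Origin: centre of its underside.
There are look-alikes about, which are no part of the job. What is shaped like the carbon1 but red or turquoise is not meant.

How it is judged:
On the way, in this order (a step that is already met when the one before it is completed fails the run):
1. every carbon that is there stands on end inside the canister (horizontal distance between each of carbon1, carbon2, carbon3, carbon4, carbon5 and canister below 0.05 m and z of carbon1 in the frame of canister between 0.05 and 0.1 m and (angle between carbon1's own x axis and vertical below 0.75 rad or angle between carbon1's own x axis and vertical above 2.39 rad) and z of carbon2 in the frame of canister between 0.05 and 0.1 m and (angle between carbon2's own x axis and vertical below 0.75 rad or angle between carbon2's own x axis and vertical above 2.39 rad) and z of carbon3 in the frame of canister between 0.05 and 0.1 m and (angle between carbon3's own x axis and vertical below 0.75 rad or angle between carbon3's own x axis and vertical above 2.39 rad) and z of carbon4 in the frame of canister between 0.05 and 0.1 m and (angle between carbon4's own x axis and vertical below 0.75 rad or angle between carbon4's own x axis and vertical above 2.39 rad) and z of carbon5 in the frame of canister between 0.05 and 0.1 m and (angle between carbon5's own x axis and vertical below 0.75 rad or angle between carbon5's own x axis and vertical above 2.39 rad)), for 0.2 s.
2. the lid is back on the canister, seated and level, and let go (z of lid in the frame of canister between 0.1635 and 0.1685 m and horizontal distance between lid and canister below 0.007 m and angle between the z axis of lid and the z axis of canister, either way round below 0.04 rad and angle between lid's own z axis and vertical below 0.06 rad and contact force between the fingers and lid below 0.3 N), for 0.3 s.
3. the closed canister stands inside the yellow ring (horizontal distance between canister and ring below 0.025 m), for 0.2 s.
At the end, for the whole second after the job is handed in: Every carbon present stands on end inside the canister; the lid is seated on its rim (within 2.5 mm of its seated height, 7 mm of centre, 0.04 rad of level); the canister stands flat on the table with its base wholly inside the yellow ring (centres within 25 mm); everything is released and at rest (all of step 1 and all of step 2 and horizontal distance between canister and ring below 0.025 m and height (world z) of canister below 0.005 m and angle between canister's own z axis and vertical below 0.05 rad and linear speed of each of canister, lid, carbon1, carbon2, carbon3, carbon4, carbon5 below 0.03 m/s and contact force between the fingers and canister below 0.3 N and contact force between the fingers and carbon1 below 0.3 N and contact force between the fingers and carbon2 below 0.3 N and contact force between the fingers and carbon3 below 0.3 N and contact force between the fingers and carbon4 below 0.3 N and contact force between the fingers and carbon5 below 0.3 N); the robot touches nothing.
It fails at once if the canister is lifted off the table or toppled (height (world z) of canister above 0.03 m or angle between canister's own z axis and vertical above 0.5 rad).
It fails at once if a bystander (hammer, magnet, spray can) is pushed about or knocked over (distance of any of hammer, magnet, spray from where it was at the start of the episode above 0.03 m).
Of carbon1, carbon2, carbon3, carbon4, carbon5 only 3 to 5 are there at a start; the rules pass over those that are not, and their reading is None.
At some moment in a run one of canister, lid may be knocked a few centimetres aside while the robot is not near it.
Once in a run the grip may slacken for a moment while it holds something.
It also fails if it takes over 210 s, if anything falls off the work surface, if the arm or the gripper's body presses on something with over 40 N, if the wrist force passes 120 N, or if a joint passes its speed limit or range.

## Working session

There is one attempt and no reset: what is moved stays moved. The work goes in short steps, Python scripts to look and compute and a tool call to move; the robot and the scene stay as the last step left them, time stands still between calls to the robot, and variables do not carry over. Pictures are saved under pics/ and viewed, and the job is handed in when it is done.

Besides the shell and the picture viewer there is one more tool, called after ">>>" by a JSON object that holds its "api" and its "payload". carry_out: Moves the arm, as the interface text tells. Its arguments: {"type":"object","properties":{"increments":{"type":"array","items":{"type":"array","items":{"type":"array","items":{"type":"number"}}}},"jaw":{"type":"number"},"force":{"type":"number"}},"required":["increments"]}

```bash
ls -la; mkdir -p pics
cat > h.py <<'E'
import numpy as np, cv2
from scipy.spatial.transform import Rotation as R
from cell import r
def cap(name):
    o=r.get_obs(); c=r.capture(name); c['obs']=o; return c
def campose(c):
    if 'origin' in c:
        a=np.array(c['attitude'],float)
        Rm=R.from_quat(a).as_matrix() if a.size==4 else a.reshape(3,3)
        return Rm,np.array(c['origin'])
    T=np.array(c['tool_from_camera']); o=c['obs']
    Rt=R.from_quat(o['eef_rot']).as_matrix()
    return Rt@T[:3,:3], Rt@T[:3,3]+np.array(o['tool_pos'])
def rays(c,u,v):
    u=np.asarray(u,float);v=np.asarray(v,float)
    a=(u-c['cx'])/c['fx'];b=(v-c['cy'])/c['fy']
    if 'tool_from_camera' in c:
        th=np.hypot(a,b); s=np.where(th>1e-9,np.tan(th)/np.maximum(th,1e-9),1.)
        a,b=a*s,b*s
    return np.stack([a,-b,-np.ones_like(a)],-1)
def pts(c,u,v):
    u=np.asarray(u).astype(int);v=np.asarray(v).astype(int)
    z=c['z_map'][v,u]; Rm,o=campose(c)
    return (rays(c,u,v)*z[...,None])@Rm.T+o
def onplane(c,u,v,h):
    Rm,o=campose(c); d=rays(c,u,v)@Rm.T
    return o+d*((h-o[2])/d[...,2])[...,None]
def proj(c,P):
    Rm,o=campose(c); p=(np.atleast_2d(P)-o)@Rm
    a=p[:,0]/-p[:,2]; b=-p[:,1]/-p[:,2]
    if 'tool_from_camera' in c:
        t=np.hypot(a,b); s=np.arctan(t)/np.maximum(t,1e-9); a,b=a*s,b*s
    return np.stack([a*c['fx']+c['cx'],b*c['fy']+c['cy']],-1)
def save(c,n): cv2.imwrite('pics/'+n,c['img'])
E
python3 - <<'E'
from h import *
o=r.get_obs(); print(o)
for n in ('scene','side','wrist'):
    c=cap(n); save(c,n+'0.png'); print({k:v for k,v in c.items() if k not in('img','z_map','obs')})
E
```

```text
total 12
drwxr-xr-x  3 agent agent 4096 Dec  7 06:05 .
drwxr-xr-x 23 root  root  4096 Dec  7 06:05 ..
drwxr-xr-x  2 agent agent 4096 Dec  7 06:05 pics
{'time_s': 0.0, 'joints': array([ 1.55020052,  0.50184575, -0.42680069,  1.55144367,  0.22078101,
        1.13831147, -0.21026462]), 'joint_velocities': array([ 0.00309512, -0.00050635,  0.00072003, -0.0011742 , -0.00135538,
       -0.00012946, -0.00036536]), 'joint_efforts': array([ 6.63997071e-04, -5.69517660e+01, -5.81531793e+00, -2.80934304e+01,
        1.06371398e-02,  1.19328641e-02, -3.48189496e-05]), 'tool_pos': array([ 0.18185491, -0.62367044,  0.40366381]), 'eef_rot': array([ 9.89942584e-01,  1.41466342e-01, -9.59337981e-05, -9.72511427e-04]), 'ft_force': array([-0.41677163, -0.87309065,  0.21184349]), 'wrist_torque': array([-0.03340597, -0.01383027, -0.04566054]), 'gripper_width': 0.9993524663899823}
{'fx': 455.07358118731037, 'fy': 455.07358118731037, 'cx': 318.7906733392109, 'cy': 241.31312258917012, 'origin': array([0.82348077, 0.64995323, 0.96535917]), 'attitude': array([0.09573991, 0.35367893, 0.89607689, 0.25058192]), 'shot': 1}
{'fx': 568.2735900296834, 'fy': 568.2735900296834, 'cx': 323.9800862296098, 'cy': 240.30962425800314, 'origin': array([-0.28905978, -0.80424129,  1.39109991]), 'attitude': array([ 0.32212564, -0.12586994, -0.34281547,  0.87342394]), 'shot': 2}
{'fx': 371.64829954431775, 'fy': 371.64829954431775, 'cx': 318.3428602709672, 'cy': 243.22604509279637, 'tool_from_camera': array([[-7.14040748e-04,  9.56014187e-01,  2.93319561e-01,
         7.52665920e-02],
       [ 9.99999743e-01,  7.01292354e-04,  1.48626723e-04,
         6.97813065e-04],
       [-6.36135102e-05,  2.93319592e-01, -9.56014442e-01,
         3.02363088e-02],
       [ 0.00000000e+00,  0.00000000e+00,  0.00000000e+00,
         1.00000000e+00]]), 'shot': 3}
```

View pics/scene0.png

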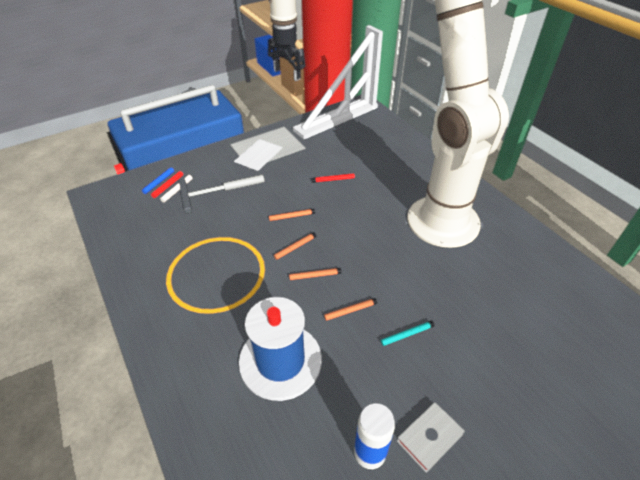

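View pics/side0.png

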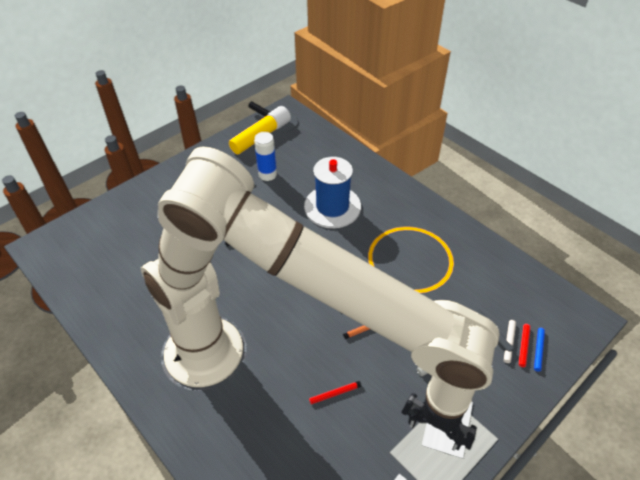

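View pics/wrist0.png

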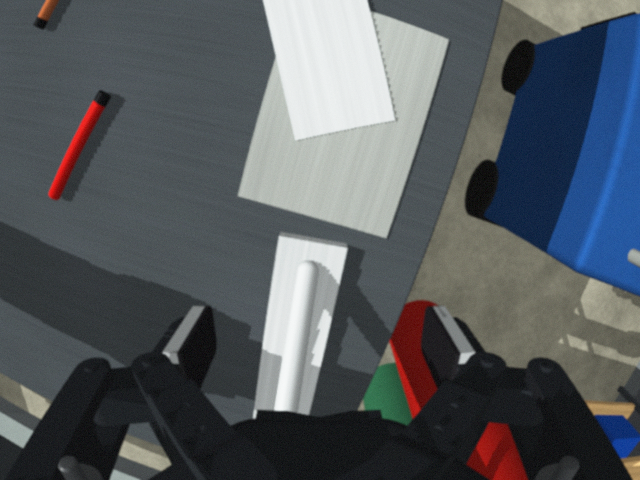

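The scene picture shows four copper rods at (291,215), (295,246), (314,274) and (350,309). The look-alikes are red at (335,178), turquoise at (407,333) and the crayons at (170,185). The canister is at (278,340) and the ring at (216,275). Next I measure them.

```bash
cat > m.py <<'E'
from h import *
def rods(c,verbose=True):
    out=[]
    hsv=cv2.cvtColor(c['img'],cv2.COLOR_BGR2HSV)
    for d in r.trace('carbon1',c):
        m=d['region']; v,u=np.nonzero(m)
        if len(v)<20: continue
        med=np.median(hsv[v,u],0)
        P=pts(c,u,v); ok=c['z_map'][v,u]>0; P=P[ok]
        P=P[(P[:,2]>-.01)&(P[:,2]<.04)]
        if len(P)<15: print('bad',d['point'],d['score']);continue
        # silhouettes on plane z=.008
        Q=onplane(c,u,v,0.008)[:,:2]
        mu=Q.mean(0); w,V=np.linalg.eigh(np.cov((Q-mu).T)); ax=V[:,1]
        t=(Q-mu)@ax; ctr=mu+ax*(t.max()+t.min())/2
        out.append((ctr,ax,t.max()-t.min(),med,d))
        if verbose: print(np.round(d['point']),round(d['score'],2),'ctr',ctr.round(4),'yaw',round(np.degrees(np.arctan2(ax[1],ax[0])),1),'len',round(t.max()-t.min(),3),'hsv',med,'z',np.percentile(P[:,2],95).round(4))
    return out
E
python3 - <<'E'
from m import *
c=cap('scene'); rods(c)
for n in ('canister','lid','lid_knob','ring','hammer','magnet','spray'):
    for d in r.trace(n,c)[:2]:
        v,u=np.nonzero(d['region']); P=pts(c,u,v)
        print(n,d['score'],d['point'],'med',np.median(P,0).round(3),'min',P.min(0).round(3),'max',P.max(0).round(3))
        if n=='ring':
            from itertools import count
            (a,b),e,_=cv2.minEnclosingCircle(P[:,:2].astype(np.float32))if 0 else((0,0),0,0)
            A=np.c_[2*P[:,:2],np.ones(len(P))]; s=np.linalg.lstsq(A,(P[:,:2]**2).sum(1),rcond=None)[0]; print('ringfit',s[:2],np.sqrt(s[2]+s[0]**2+s[1]**2))
        if n in('lid','canister'):
            zt=P[:,2]
            for lo,hi in ((.16,.18),(.0,.02)):
                q=P[(zt>lo)&(zt<hi)]
                if len(q)>30:
                    (x,y),rad=cv2.minEnclosingCircle(q[:,:2].astype(np.float32)); print('  circ',lo,x,y,rad,len(q),np.median(q[:,2]))
c=cap('side'); rods(c)
E
```

```text
[403. 331.] 0.84 ctr [0.3414 0.2531] yaw 171.4 len 0.142 hsv [ 89. 185. 219.] z 0.0177
[333. 178.] 0.78 ctr [ 0.1803 -0.339 ] yaw 158.7 len 0.138 hsv [  1. 191. 250.] z 0.0172
[294. 213.] 0.72 ctr [ 0.3793 -0.2552] yaw 162.5 len 0.14 hsv [ 11. 138. 246.] z 0.017
[313. 274.] 0.67 ctr [ 0.4379 -0.0205] yaw 158.1 len 0.141 hsv [ 11.  139.  243.5] z 0.0167
[293. 245.] 0.59 ctr [ 0.4328 -0.1392] yaw -172.7 len 0.14 hsv [ 11. 142. 243.] z 0.0177
[348. 309.] 0.58 ctr [0.4192 0.124 ] yaw 170.1 len 0.142 hsv [ 11. 139. 243.] z 0.0176
canister 0.72 [277.4, 370.1] med [0.661 0.203 0.013] min [ 0.541  0.072 -0.001] max [0.823 0.65  0.965]
  circ 0.0 0.638176441192627 0.15469259023666382 0.097660593688488 2365 0.01162976121894388
lid 0.71 [275.7, 325.0] med [0.642 0.165 0.171] min [ 0.523 -0.025 -0.004] max [0.823 0.65  0.965]
  circ 0.16 0.6386527419090271 0.15700197219848633 0.061923641711473465 2178 0.17062210133902322
ring 0.55 [222.4, 307.6] med [ 0.687 -0.168  0.   ] min [ 0.534 -0.305 -0.005] max [0.823 0.65  0.965]
ringfit [0.67034958 0.00538416] 0.21769003893006894
hammer 0.68 [214.0, 188.9] med [ 0.538 -0.47   0.019] min [ 0.381 -0.607 -0.005] max [0.823 0.65  0.965]
magnet 0.96 [426.0, 436.3] med [0.46  0.474 0.02 ] min [ 0.382  0.421 -0.003] max [0.823 0.65  0.965]
magnet 0.24 [215.5, 187.1] med [ 0.536 -0.468  0.019] min [ 0.381 -0.574 -0.005] max [0.823 0.65  0.965]
spray 0.91 [374.3, 431.7] med [0.591 0.442 0.159] min [ 0.517  0.348 -0.003] max [0.823 0.65  0.965]
spray 0.66 [426.1, 437.3] med [0.461 0.473 0.02 ] min [ 0.387  0.418 -0.003] max [0.823 0.65  0.965]
[334. 390.] 0.84 ctr [ 0.1797 -0.3385] yaw 157.9 len 0.14 hsv [  1. 237. 210.] z 0.0185
[354. 332.] 0.5 ctr [ 0.3451 -0.2443] yaw 162.2 len 0.068 hsv [ 11. 177. 177.] z 0.0196
```

Run:
```python
from m import *
c=cap('scene')
hsv=cv2.cvtColor(c['img'],cv2.COLOR_BGR2HSV)
d=r.trace('ring',c)[0]; print(d['score'],d['region'].sum())
y=(cv2.inRange(hsv,(18,150,150),(32,255,255))>0); y[:220]=0;y[330:]=0;y[:,:150]=0;y[:,290:]=0
v,u=np.nonzero(y); Q=onplane(c,u,v,0.)[:,:2]
A=np.c_[2*Q,np.ones(len(Q))]; s=np.linalg.lstsq(A,(Q**2).sum(1),rcond=None)[0]; print('ringfit',s[:2],np.sqrt(s[2]+s[0]**2+s[1]**2),len(Q))
for n in('lid','canister','spray','hammer','magnet'):
    d=r.trace(n,c)[0]; v,u=np.nonzero(d['region']&(c['z_map']>0)); P=pts(c,u,v); P=P[P[:,2]>.004]
    print(n,P.min(0).round(3),P.max(0).round(3))
    if n=='lid':
        q=P[(P[:,2]>.166)&(P[:,2]<.176)];print(cv2.minEnclosingCircle(q[:,:2].astype(np.float32)))
    if n=='canister':
        q=P[(P[:,2]>.009)&(P[:,2]<.016)];print(cv2.minEnclosingCircle(q[:,:2].astype(np.float32)))
d=r.spot_in('lid_knob',c)[0];p=d['point'];print(onplane(c,p[0],p[1],.2),d)
m=(cv2.inRange(hsv,(0,150,100),(6,255,255))|cv2.inRange(hsv,(174,150,100),(180,255,255)))>0; m[:300]=0;m[340:]=0
v,u=np.nonzero(m&(c['z_map']>0));P=pts(c,u,v);t=P[P[:,2]>.2];print('knob',t.mean(0),cv2.minEnclosingCircle(t[:,:2].astype(np.float32)))
cv2.imwrite('pics/crop1.png',cv2.resize(c['img'][160:340,250:450],None,fx=3.5,fy=3.2,interpolation=cv2.INTER_CUBIC))
```

```text
0.75 1173
ringfit [ 0.66351002 -0.17145821] 0.12628149911520453 1028
lid [0.58  0.096 0.153] [0.698 0.22  0.208]
((0.6391494274139404, 0.15785253047943115), 0.06187765672802925)
canister [0.543 0.073 0.004] [0.732 0.253 0.168]
((0.6375252604484558, 0.15786445140838623), 0.094960056245327)
spray [0.551 0.401 0.005] [0.611 0.463 0.174]
hammer [ 0.381 -0.579  0.004] [ 0.655 -0.431  0.031]
magnet [0.392 0.424 0.004] [0.517 0.517 0.025]
[0.64561199 0.1832547  0.2       ] {'point': [275.8, 324.0], 'score': 0.66}
knob [0.63904637 0.15963465 0.20443145] ((0.638927698135376, 0.1587132215499878), 0.013868079520761967)
```

View pics/crop1.png

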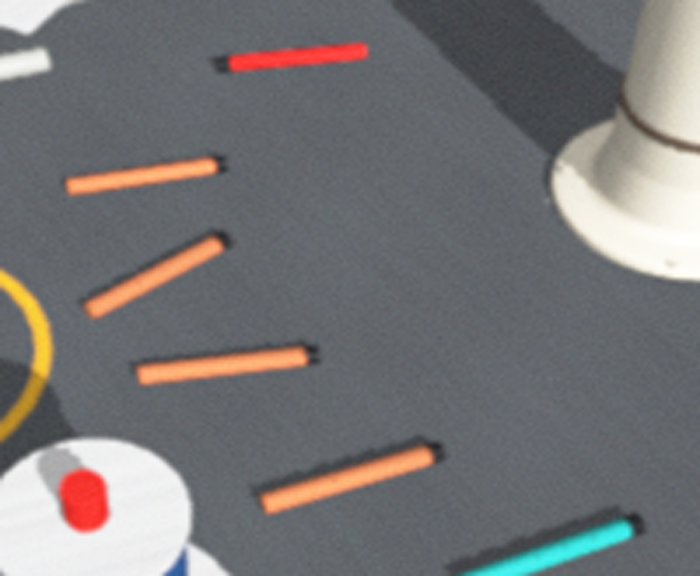

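```bash
cat > plan.py <<'E'
import sys
from h import *
def ori(yaw,tilt): # deg
    return R.from_euler('z',yaw,degrees=True)*R.from_euler('x',180,degrees=True)*R.from_euler('y',tilt,degrees=True)
# way: list of (grasp point xyz, yaw, tilt, n rows); GP=.155 ahead of TCP
GP=.155
def plan(ways,step=.0600,ang=10.):
    o=r.get_obs(); p=np.array(o['tool_pos']); q=R.from_quat(o['eef_rot']); rows=[]
    for w in ways:
        g,yaw,tilt=w[:3]; n=w[3] if len(w)>3 else 0
        qt=ori(yaw,tilt); 
        g0=p+q.apply([0,0,GP]); g=np.array(g); 
        pt=g-qt.apply([0,0,GP])
        rv=(q.inv()*qt).as_rotvec()
        need=max(np.linalg.norm(pt-p)/step,np.degrees(np.linalg.norm(rv))/ang,np.linalg.norm(g-g0)/step)
        n=max(n,int(np.ceil(need)),1)
        q0=q
        for i in range(1,n+1):
            f=i/n; qi=q0*R.from_rotvec(rv*f); gi=g0+(g-g0)*f; pi=gi-qi.apply([0,0,GP])
            row=np.r_[q.inv().apply(pi-p),(q.inv()*qi).as_rotvec()]
            row=np.round(row,4); rows.append(row)
            p=p+q.apply(row[:3]); q=q*R.from_rotvec(row[3:])
        #
    for i in range(0,len(rows),8):
        print('[['+','.join('['+','.join(f'{x:g}' for x in a+0.)+']' for a in rows[i:i+8])+']]')
    return
def st():
    o=r.get_obs(); q=R.from_quat(o['eef_rot']); z=q.apply([0,0,1]);x=q.apply([1,0,0]);y=q.apply([0,1,0])
    print('t',round(o['time_s'],2),'tcp',np.round(o['tool_pos'],4),'gp',np.round(o['tool_pos']+z*GP,4),'yawY',round(np.degrees(np.arctan2(y[0],-y[1])),2),'tilt',round(np.degrees(np.arctan2(x[2],-z[2])),2),'F',np.round(o['ft_force'],1),'w',round(o['gripper_width'],3),'q',np.round(o['joints'],2))
E
python3 -c "
from plan import *
st(); plan([((.639,.158,.26),16,0),((.639,.158,.190),16,0,4)])"
```

```text
t 1.1 tcp [ 0.1821 -0.624   0.4047] gp [ 0.1821 -0.624   0.2497] yawY 16.26 tilt 0.0 F [-0.5 -0.9  0.7] w 1.001 q [ 1.55  0.5  -0.43  1.55  0.22  1.14 -0.21]
[[[0.0411,-0.0389,-0.0006,0,0,0.0003],[0.0411,-0.039,-0.0007,0,0,0.0003],[0.0411,-0.0389,-0.0006,0,0,0.0003],[0.041,-0.039,-0.0007,0,0,0.0002],[0.0411,-0.0389,-0.0006,0,0,0.0003],[0.0411,-0.039,-0.0007,0,0,0.0003],[0.041,-0.039,-0.0006,0,0,0.0003],[0.041,-0.039,-0.0006,0,0,0.0003]]]
[[[0.041,-0.039,-0.0007,0,0,0.0003],[0.041,-0.039,-0.0006,0,0,0.0003],[0.041,-0.0391,-0.0007,0,0,0.0003],[0.041,-0.039,-0.0006,0,0,0.0002],[0.041,-0.0391,-0.0007,0,0,0.0003],[0.0409,-0.039,-0.0006,0,0,0.0003],[0.041,-0.0391,-0.0006,0,0,0.0003],[0.0409,-0.0391,-0.0007,0,0,0.0003]]]
[[[0,0,0.0175,0,0,0],[0,0,0.0175,0,0,0],[0,0,0.0175,0,0,0],[0,0,0.0175,0,0,0]]]
```

>>> {"api": "carry_out", "payload": {"increments": [[[0.041, -0.039, -0.002, 0, 0, 0], [0.041, -0.039, -0.002, 0, 0, 0], [0.041, -0.039, -0.002, 0, 0, 0], [0.041, -0.039, -0.002, 0, 0, 0], [0.041, -0.039, -0.002, 0, 0, 0], [0.041, -0.039, -0.002, 0, 0, 0], [0.041, -0.039, -0.002, 0, 0, 0], [0.041, -0.039, -0.002, 0, 0, 0]]], "jaw": 0.085}}

```text
time_s: 2.1
tool_pos: [0.4102, -0.2309, 0.4212]
eef_rot: [0.99, 0.141, 0.0, 0.001]
ft_force: [0.8, -0.1, 0.9]
gripper_width: 0.999
```

>>> {"api": "carry_out", "payload": {"increments": [[[0.041, -0.039, 0, 0, 0, 0], [0.041, -0.039, 0, 0, 0, 0], [0.041, -0.039, 0, 0, 0, 0], [0.041, -0.039, 0, 0, 0, 0], [0.041, -0.039, 0, 0, 0, 0], [0.041, -0.039, 0, 0, 0, 0], [0.03, -0.03, 0, 0, 0, 0], [0.01, -0.01, 0, 0, 0, 0]]]}}

```text
time_s: 3.1
tool_pos: [0.6077, 0.1138, 0.4207]
eef_rot: [0.99, 0.143, 0.0, -0.001]
ft_force: [0.1, -0.9, -0.9]
gripper_width: 0.997
```

```bash
python3 -c "
from plan import *
st(); 
c=cap('wrist');save(c,'w1.png')
plan([((.639,.158,.26),16,0),((.639,.158,.190),16,0,4)])"
```

```text
t 3.1 tcp [0.6077 0.1138 0.4207] gp [0.6077 0.1141 0.2657] yawY 16.5 tilt 0.04 F [ 0.1 -0.9 -0.9] w 0.997 q [ 0.34  0.51 -0.78  1.61  0.38  1.18 -1.81]
[[[0.0424,-0.0333,0.0058,-0.0021,-0.001,0.0086],[0,0,0.0175,0,0,0],[0,0,0.0175,0,0,0],[0,0,0.0175,0,0,0],[0,0,0.0175,0,0,0]]]
```

View pics/w1.png

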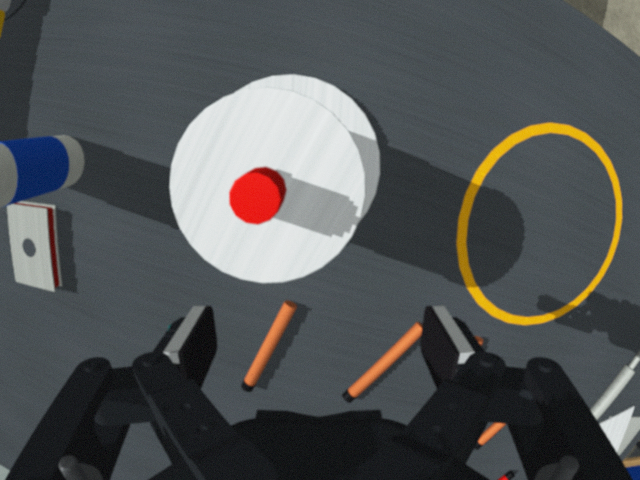

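>>> {"api": "carry_out", "payload": {"increments": [[[0.042, -0.033, 0.006, 0, 0, 0], [0, 0, 0.0175, 0, 0, 0], [0, 0, 0.0175, 0, 0, 0], [0, 0, 0.0175, 0, 0, 0], [0, 0, 0.0175, 0, 0, 0], [0, 0, 0, 0, 0, 0]]]}}

```text
time_s: 3.9
tool_pos: [0.6378, 0.1528, 0.3427]
eef_rot: [0.99, 0.141, -0.002, 0.0]
ft_force: [-0.2, -0.2, 0.5]
gripper_width: 0.993
```

```bash
python3 -c "
from plan import *
st(); c=cap('wrist');save(c,'w2.png')"
```

```text
t 3.9 tcp [0.6378 0.1528 0.3427] gp [0.6373 0.1526 0.1877] yawY 16.22 tilt -0.19 F [-0.2 -0.2  0.5] w 0.993 q [ 0.22  0.65 -0.73  1.58  0.47  1.1  -1.91]
```

View pics/w2.png

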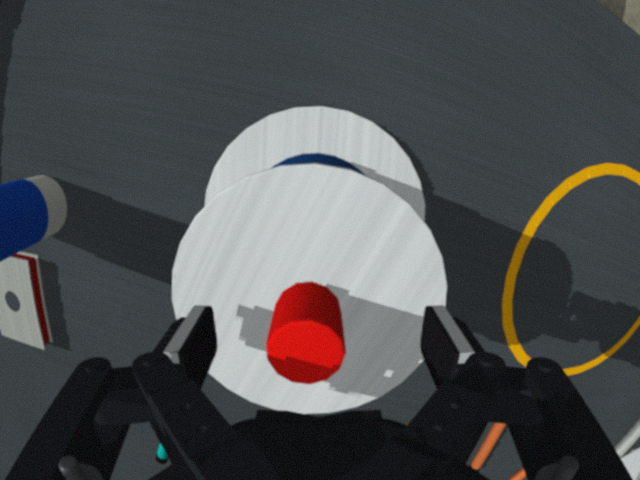

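>>> {"api": "carry_out", "payload": {"increments": [[[0.003, -0.005, -0.005, 0, 0, 0], [0, 0, 0, 0, 0, 0]]]}}

```text
time_s: 4.2
tool_pos: [0.6403, 0.1609, 0.3514]
eef_rot: [0.99, 0.142, 0.001, -0.001]
ft_force: [0.5, -0.4, 0.3]
gripper_width: 0.996
```

>>> {"api": "carry_out", "payload": {"increments": [[[0, 0, 0, 0, 0, 0], [0, 0, 0, 0, 0, 0], [0, 0, 0, 0, 0, 0], [0, 0, 0, 0, 0, 0], [0, 0, 0, 0, 0, 0], [0, 0, 0, 0, 0, 0]]], "jaw": 0.015, "force": 60}}

```text
time_s: 4.95
tool_pos: [0.64, 0.1595, 0.35]
eef_rot: [0.99, 0.141, 0.0, 0.0]
ft_force: [-0.6, -0.3, 2.5]
gripper_width: 0.308
```

```bash
python3 -c "
from plan import *
st(); 
c=cap('scene');save(c,'s2.png')"
```

```text
t 4.95 tcp [0.64   0.1595 0.35  ] gp [0.6401 0.1595 0.195 ] yawY 16.26 tilt 0.02 F [-0.6 -0.3  2.5] w 0.308 q [ 0.21  0.65 -0.73  1.57  0.47  1.11 -1.92]
```

View pics/s2.png

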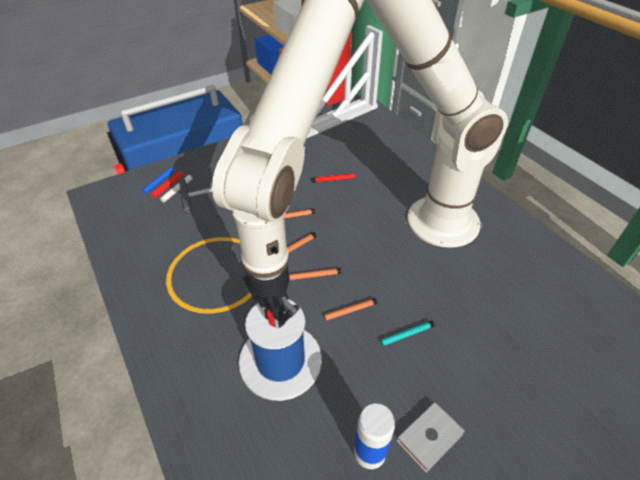

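```bash
python3 -c "
from plan import *
plan([((.64,.159,.26),16.3,0,4),((.68,-.2,.24),16.3,0,9),((.68,-.2,.07),16.3,0,5),((.68,-.2,.042),16.3,0,3)])"
```

```text
[[[0,0.0001,-0.0163,0,-0.0001,-0.0002],[-0.0001,0.0002,-0.0162,0.0001,-0.0001,-0.0002],[0,0.0001,-0.0163,0,-0.0001,-0.0002],[-0.0001,0.0001,-0.0162,0.0001,-0.0001,-0.0002],[-0.0069,0.0395,0.0022,0,0,0],[-0.007,0.0396,0.0022,0,0,0],[-0.0069,0.0395,0.0023,0,0,0],[-0.0069,0.0395,0.0022,0,0,0]]]
[[[-0.0069,0.0396,0.0022,0,0,0],[-0.007,0.0395,0.0022,0,0,0],[-0.0069,0.0395,0.0022,0,0,0],[-0.0069,0.0396,0.0022,0,0,0],[-0.0069,0.0395,0.0023,0,0,0],[0,0,0.034,0,0,0],[0,0,0.034,0,0,0],[0,0,0.034,0,0,0]]]
[[[0,0,0.034,0,0,0],[0,0,0.034,0,0,0],[0,0,0.0093,0,0,0],[0,0,0.0093,0,0,0],[0,0,0.0094,0,0,0]]]
```

>>> {"api": "carry_out", "payload": {"increments": [[[0, 0, -0.016, 0, 0, 0], [0, 0, -0.016, 0, 0, 0], [0, 0, -0.016, 0, 0, 0], [0, 0, -0.016, 0, 0, 0], [-0.007, 0.04, 0.002, 0, 0, 0], [-0.007, 0.04, 0.002, 0, 0, 0], [-0.007, 0.04, 0.002, 0, 0, 0], [-0.007, 0.04, 0.002, 0, 0, 0]]]}}

```text
time_s: 6.0
tool_pos: [0.6579, -0.0031, 0.4066]
eef_rot: [0.99, 0.141, 0.0, 0.0]
ft_force: [-0.5, -0.6, -2.5]
gripper_width: 0.311
```

>>> {"api": "carry_out", "payload": {"increments": [[[-0.007, 0.04, 0.002, 0, 0, 0], [-0.007, 0.04, 0.002, 0, 0, 0], [-0.007, 0.04, 0.002, 0, 0, 0], [-0.007, 0.04, 0.002, 0, 0, 0], [-0.007, 0.036, 0.002, 0, 0, 0], [0, 0, 0.034, 0, 0, 0], [0, 0, 0.034, 0, 0, 0], [0, 0, 0.034, 0, 0, 0]]]}}

```text
time_s: 7.0
tool_pos: [0.6792, -0.2002, 0.2936]
eef_rot: [0.99, 0.141, 0.0, 0.0]
ft_force: [0.4, -0.6, -2.4]
gripper_width: 0.31
```

```bash
python3 -c "
from plan import *
st()
c=cap('wrist');save(c,'w3.png')
plan([((.68,-.2,.07),16.3,0),((.68,-.2,.042),16.3,0,3)])"
```

```text
t 7.0 tcp [ 0.6792 -0.2002  0.2936] gp [ 0.6794 -0.2002  0.1386] yawY 16.23 tilt 0.04 F [ 0.4 -0.6 -2.4] w 0.31 q [ 0.66  0.77 -0.65  1.47  0.5   1.07 -1.38]
[[[0.0015,0.0005,0.0314,-0.0018,0.0029,-0.0004],[0.0014,0.0005,0.0315,-0.0017,0.003,-0.0003],[0,0,0.0093,0,0,0],[0,0,0.0094,0,0,0],[0,0,0.0093,0,0,0]]]
```

View pics/w3.png

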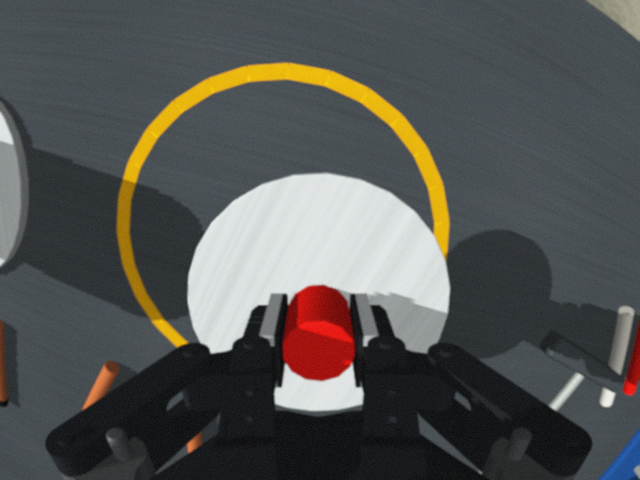

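>>> {"api": "carry_out", "payload": {"increments": [[[0, 0, 0.034, 0, 0, 0], [0, 0, 0.034, 0, 0, 0], [0, 0, 0.015, 0, 0, 0], [0, 0, 0.01, 0, 0, 0], [0, 0, 0.004, 0, 0, 0], [0, 0, 0, 0, 0, 0]]]}}

```text
time_s: 7.8
tool_pos: [0.6796, -0.1999, 0.1976]
eef_rot: [0.99, 0.141, 0.001, 0.0]
ft_force: [0.7, -0.6, -1.5]
gripper_width: 0.308
```

>>> {"api": "carry_out", "payload": {"increments": [[[0, 0, 0.002, 0, 0, 0], [0, 0, 0, 0, 0, 0]]]}}

```text
time_s: 8.05
tool_pos: [0.6793, -0.1999, 0.1952]
eef_rot: [0.99, 0.141, 0.0, 0.0]
ft_force: [0.2, 0.0, -2.5]
gripper_width: 0.311
```

>>> {"api": "carry_out", "payload": {"increments": [[[0, 0, 0, 0, 0, 0], [0, 0, 0, 0, 0, 0], [0, 0, 0, 0, 0, 0], [0, 0, -0.03, 0, 0, 0], [0, 0, -0.05, 0, 0, 0], [0, 0, -0.04, 0, 0, 0]]], "jaw": 0.06}}

```text
time_s: 8.8
tool_pos: [0.6794, -0.1997, 0.3168]
eef_rot: [0.99, 0.142, 0.001, 0.0]
ft_force: [0.1, -0.5, 0.5]
gripper_width: 0.702
```

```bash
python3 -c "
from plan import *
st()
from m import rods
c=cap('scene');save(c,'s3.png'); rods(c)
plan([((.48,-.037,.14),-21.9,0)])"
```

```text
t 8.8 tcp [ 0.6794 -0.1997  0.3168] gp [ 0.6796 -0.1997  0.1618] yawY 16.27 tilt 0.07 F [ 0.1 -0.5  0.5] w 0.702 q [ 0.67  0.75 -0.66  1.45  0.49  1.11 -1.37]
[351. 310.] 0.91 ctr [0.4186 0.124 ] yaw 170.6 len 0.141 hsv [ 11. 146. 236.] z 0.0177
[313. 271.] 0.83 ctr [ 0.4379 -0.0204] yaw 158.3 len 0.141 hsv [ 11. 145. 232.] z 0.0174
[406. 333.] 0.77 ctr [0.3395 0.2536] yaw 172.0 len 0.146 hsv [ 89. 186. 194.] z 0.0176
[332. 178.] 0.67 ctr [ 0.1795 -0.3392] yaw 158.8 len 0.139 hsv [  0. 195. 237.] z 0.0173
[294. 214.] 0.66 ctr [ 0.3796 -0.2554] yaw 162.4 len 0.141 hsv [ 10.  143.  229.5] z 0.0175
[[[-0.0296,-0.0426,0.0048,0.0004,-0.002,0.1332],[-0.0349,-0.0383,0.0048,0.0003,-0.002,0.1331],[-0.0397,-0.0332,0.005,0.0004,-0.0019,0.1332],[-0.0438,-0.0276,0.005,0.0004,-0.002,0.1332],[-0.0471,-0.0215,0.0051,0.0003,-0.002,0.1332]]]
```

View pics/s3.png

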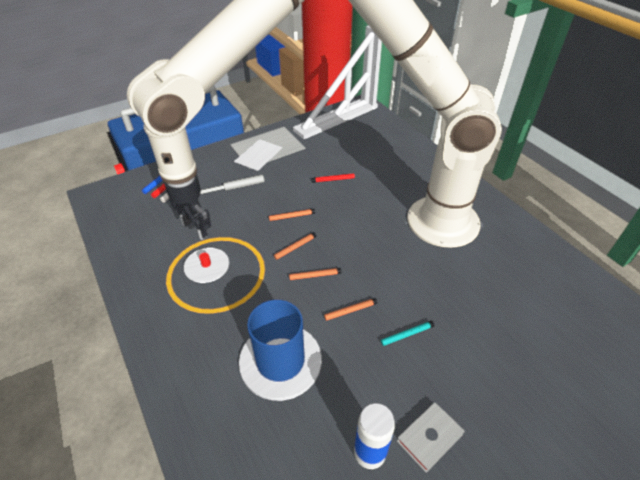

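The lid now lies at (205,263) and the canister is open at (277,340). Next is rod C at (314,274).

>>> {"api": "carry_out", "payload": {"increments": [[[-0.03, -0.043, 0.005, 0, -0.002, 0.133], [-0.035, -0.038, 0.005, 0, -0.002, 0.133], [-0.04, -0.033, 0.005, 0, -0.002, 0.133], [-0.044, -0.028, 0.005, 0, -0.002, 0.133], [-0.047, -0.0215, 0.005, 0, -0.002, 0.133], [0, 0, 0, 0, 0, 0]]]}}

```text
time_s: 9.65
tool_pos: [0.473, -0.0345, 0.2896]
eef_rot: [0.982, -0.187, -0.007, 0.001]
ft_force: [0.8, -0.4, 0.2]
gripper_width: 0.701
```

```bash
python3 -c "
from plan import *
st()
from m import rods
c=cap('wrist');save(c,'w4.png'); rods(c)
plan([((.4797,-.0373,.0215),-21.9,0,6)])"
```

```text
t 9.65 tcp [ 0.473  -0.0345  0.2896] gp [ 0.4708 -0.0345  0.1346] yawY -21.6 tilt -0.75 F [ 0.8 -0.4  0.2] w 0.701 q [ 0.54  0.39 -0.61  2.07  0.31  0.79 -2.22]
[590. 239.] 0.96 ctr [ 0.3771 -0.2554] yaw 162.5 len 0.147 hsv [ 13. 156. 240.] z 0.0166
[145. 472.] 0.81 ctr [0.3382 0.2544] yaw 171.5 len 0.149 hsv [ 89. 198.  94.] z 0.0165
[154. 321.] 0.78 ctr [0.4192 0.1256] yaw 168.4 len 0.146 hsv [ 11. 164. 182.] z 0.0168
[314. 275.] 0.69 ctr [ 0.4354 -0.0197] yaw 158.1 len 0.147 hsv [ 12. 157. 232.] z 0.0169
[462. 220.] 0.64 ctr [ 0.4309 -0.1395] yaw -172.3 len 0.148 hsv [ 13. 156. 239.] z 0.0168
[632. 389.] 0.61 ctr [ 0.1502 -0.3252] yaw 168.4 len 0.095 hsv [  1. 217. 246.] z 0.016
[[[0.0006,-0.0002,0.019,0.0006,0.0014,0.0005],[0.0007,-0.0002,0.019,0.0006,0.0014,0.0004],[0.0006,-0.0002,0.019,0.0006,0.0014,0.0005],[0.0005,-0.0002,0.0191,0.0006,0.0013,0.0005],[0.0006,-0.0002,0.019,0.0006,0.0014,0.0005],[0.0005,-0.0002,0.019,0.0006,0.0014,0.0004]]]
```

View pics/w4.png

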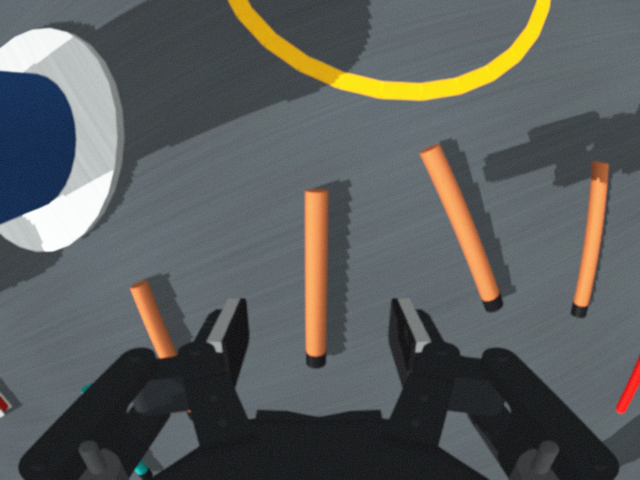

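>>> {"api": "carry_out", "payload": {"increments": [[[0.001, 0, 0.02, 0.001, 0.002, 0], [0.001, 0, 0.02, 0.001, 0.002, 0], [0.001, 0, 0.02, 0.001, 0.002, 0], [0.001, 0, 0.02, 0, 0.001, 0], [0.001, 0, 0.02, 0, 0.001, 0], [0.0, 0, 0.012, 0, 0, 0], [0, 0, 0, 0, 0, 0]]]}}

```text
time_s: 10.62
tool_pos: [0.4808, -0.0393, 0.1776]
eef_rot: [0.982, -0.19, -0.001, -0.0]
ft_force: [0.9, -0.0, 0.3]
gripper_width: 0.695
```

```bash
python3 -c "
from plan import *
st()
plan([((.4797,-.0373,.0215),-21.9,0,1)])"
```

```text
t 10.62 tcp [ 0.4808 -0.0393  0.1776] gp [ 0.4804 -0.0392  0.0226] yawY -21.87 tilt -0.15 F [ 0.9 -0.   0.3] w 0.695 q [ 0.42  0.6  -0.47  2.1   0.5   0.56 -2.37]
[[[-0.0018,-0.0015,0.0011,0.0004,0.0026,0.0006]]]
```

>>> {"api": "carry_out", "payload": {"increments": [[[0, -0.0015, 0.001, 0, 0.002, 0], [0, 0, 0, 0, 0, 0], [0, 0, 0, 0, 0, 0], [0, 0, 0, 0, 0, 0], [0, 0, 0, 0, 0, 0], [0, 0, 0, 0, 0, 0]]], "jaw": 0.005, "force": 80}}

```text
time_s: 11.38
tool_pos: [0.4815, -0.0374, 0.1783]
eef_rot: [0.982, -0.189, 0.001, 0.0]
ft_force: [-1.7, 0.5, 5.2]
gripper_width: 0.147
```

>>> {"api": "carry_out", "payload": {"increments": [[[0, 0, -0.03, 0, 0, 0], [0, 0, -0.04, 0, 0, 0], [0, 0, -0.04, 0, 0, 0]]]}}

```text
time_s: 11.75
tool_pos: [0.4809, -0.0374, 0.2887]
eef_rot: [0.982, -0.189, 0.0, 0.0]
ft_force: [0.7, -1.4, 0.1]
gripper_width: 0.149
```

```bash
python3 -c "
from plan import *
st()
c=cap('wrist');save(c,'w5.png')
"
```

```text
t 11.75 tcp [ 0.4809 -0.0374  0.2887] gp [ 0.481  -0.0375  0.1337] yawY -21.82 tilt 0.04 F [ 0.7 -1.4  0.1] w 0.149 q [ 0.54  0.4  -0.62  2.06  0.33  0.78 -2.23]
```

View pics/w5.png

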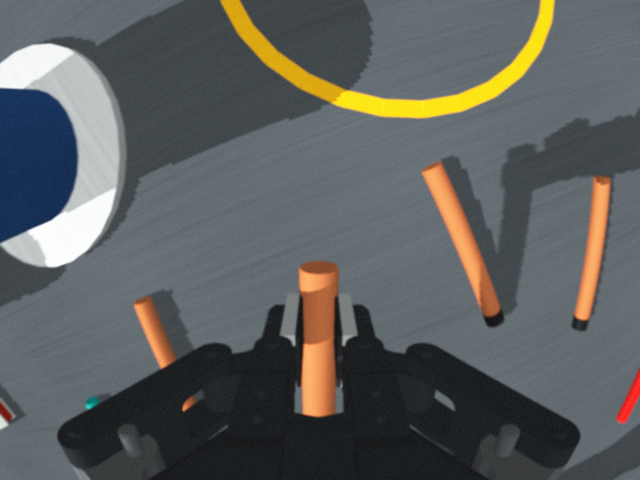

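```bash
python3 -c "
import plan; plan.GP=.17
plan.plan([((.52,.03,.33),0,30),((.56,.12,.33),14,60),((.57,.138,.33),14,88)])"
```

```text
[[[-0.0189,-0.0138,-0.0502,0.025,0.1274,-0.0928],[-0.0106,-0.0144,-0.0489,0.025,0.1274,-0.0928],[-0.0025,-0.0143,-0.0465,0.025,0.1274,-0.0928],[0.0052,-0.0133,-0.0431,0.025,0.1273,-0.0928],[-0.0132,-0.0146,0.0066,0.0437,0.1303,-0.0437],[-0.0131,-0.014,0.0087,0.0437,0.1302,-0.0437],[-0.0132,-0.0132,0.0108,0.0437,0.1303,-0.0437],[-0.0136,-0.0124,0.0128,0.0437,0.1302,-0.0437]]]
[[[-0.0252,-0.005,0.0063,0,0.1629,0],[-0.0259,-0.005,0.0066,0,0.1629,0],[-0.0267,-0.0051,0.0069,0,0.1629,0]]]
```

>>> {"api": "carry_out", "payload": {"increments": [[[-0.019, -0.014, -0.05, 0.025, 0.1275, -0.093], [-0.011, -0.014, -0.049, 0.025, 0.1275, -0.093], [-0.0025, -0.014, -0.0465, 0.025, 0.1275, -0.093], [0.005, -0.013, -0.043, 0.025, 0.1275, -0.093], [-0.013, -0.0145, 0.0065, 0.044, 0.13, -0.044], [-0.013, -0.014, 0.0085, 0.044, 0.13, -0.044], [-0.013, -0.013, 0.011, 0.044, 0.13, -0.044], [-0.0135, -0.0125, 0.013, 0.044, 0.13, -0.044]]]}}

```text
time_s: 12.8
tool_pos: [0.4137, 0.0707, 0.4458]
eef_rot: [0.91, 0.079, 0.403, -0.053]
ft_force: [0.5, 0.1, 0.2]
gripper_width: 0.143
```

```bash
python3 -c "
import plan; plan.GP=.17; plan.st()
plan.plan([((.57,.138,.33),14,88)])"
```

```text
t 12.8 tcp [0.4137 0.0707 0.4458] gp [0.5369 0.0978 0.3319] yawY 10.71 tilt 47.89 F [0.5 0.1 0.2] w 0.143 q [ 0.52 -0.23 -0.65  2.37 -1.    0.2  -0.66]
[[[-0.0188,-0.0051,0.008,0.0084,0.1398,-0.0106],[-0.0196,-0.005,0.0087,0.0083,0.1397,-0.0107],[-0.0205,-0.0049,0.0092,0.0084,0.1398,-0.0106],[-0.0216,-0.0049,0.0097,0.0083,0.1398,-0.0106],[-0.0227,-0.0047,0.0099,0.0084,0.1397,-0.0107]]]
```

```bash
cat > kin.py <<'E'
import numpy as np
from scipy.spatial.transform import Rotation as R
from scipy.optimize import least_squares
def fk(q,p,s):
    o1,d1,d2,a2,a3,d3,a4,a5,d7,o7,o2,o4,o6,o3,o5,bx,by=p
    T=np.array([bx,by,d1]);
    M=R.from_euler('z',s[0]*q[0]+o1); 
    M=M*R.from_euler('y',s[1]*q[1]+o2); T=T+M.apply([a2,0,d2])
    M=M*R.from_euler('z',s[2]*q[2]+o3); T=T+M.apply([a3,0,0])
    M=M*R.from_euler('y',s[3]*q[3]+o4); T=T+M.apply([a4,0,d3])
    M=M*R.from_euler('z',s[4]*q[4]+o5)
    M=M*R.from_euler('y',s[5]*q[5]+o6); T=T+M.apply([a5,0,0])
    M=M*R.from_euler('z',s[6]*q[6]+o7); T=T+M.apply([0,0,d7])
    return T,M
E
cat > fit.py <<'E'
from kin import *
import itertools,pickle
def rpy(yaw,tilt): return R.from_euler('z',yaw,degrees=True)*R.from_euler('x',180,degrees=True)*R.from_euler('y',tilt,degrees=True)
D=[([1.55020052,0.50184575,-0.42680069,1.55144367,0.22078101,1.13831147,-0.21026462],[.18185,-.62367,.40366],R.from_quat([.98994258,.14146634,-9.6e-5,-.00097251])),
([.34,.51,-.78,1.61,.38,1.18,-1.81],[.6077,.1138,.4207],rpy(16.5,.04)),
([.22,.65,-.73,1.58,.47,1.1,-1.91],[.6378,.1528,.3427],rpy(16.22,-.19)),
([.66,.77,-.65,1.47,.5,1.07,-1.38],[.6792,-.2002,.2936],rpy(16.23,.04)),
([.54,.39,-.61,2.07,.31,.79,-2.22],[.473,-.0345,.2896],rpy(-21.6,-.75)),
([.42,.6,-.47,2.1,.5,.56,-2.37],[.4808,-.0393,.1776],rpy(-21.87,-.15))]
from cell import r
o=r.get_obs(); D.append((list(o['joints']),list(o['tool_pos']),R.from_quat(o['eef_rot'])))
W=[5]+[1]*5+[5]
def res(p,s):
    e=[]
    for w,(q,t,m) in zip(W,D):
        T,M=fk(q,p,s); e+=list(w*(T-t)); e+=list(w*.3*(M.inv()*m).as_rotvec())
    return np.array(e+list(1e-3*p))
best=[]
for s in itertools.product((1,-1),(1,),(1,-1),(1,-1),(1,-1),(1,-1),(1,-1)):
    b=None
    for o1 in (-2.8,0,2.8,-1.4):
      for o7 in(0,1.57,3.14,-1.57):
        p0=np.zeros(17);p0[[0,1,2,5,8,9]]=[o1,.3,.4,.4,.1,o7]
        x=least_squares(res,p0,args=(s,),max_nfev=60)
        if b is None or x.cost<b[0]: b=(x.cost,s,x.x)
    best.append(b)
best.sort(key=lambda b:b[0])
for b in best[:4]: print(b[0],b[1],b[2].round(3))
pickle.dump(best[0],open('kin.pkl','wb'))
E
time timeout 560 python3 fit.py
```

```text
0.00011757283391939792 (-1, 1, -1, 1, -1, 1, -1) [-9.000e-03  3.440e-01  4.980e-01  3.600e-02 -3.600e-02  4.710e-01
 -4.000e-03 -1.000e-03  1.790e-01  1.563e+00  9.000e-03 -9.000e-03
  2.000e-03 -0.000e+00 -3.000e-03 -6.000e-03  3.000e-03]
0.00012252324560312072 (-1, 1, -1, 1, -1, -1, -1) [-9.000e-03  3.440e-01  4.980e-01  3.600e-02 -3.600e-02  4.710e-01
 -4.000e-03  1.000e-03  1.790e-01 -1.579e+00  9.000e-03 -9.000e-03
 -2.000e-03 -0.000e+00  3.138e+00 -6.000e-03  3.000e-03]
0.00012253338050828731 (-1, 1, -1, -1, -1, -1, -1) [-9.000e-03  3.440e-01  4.980e-01  3.600e-02  3.600e-02  4.710e-01
  4.000e-03  1.000e-03  1.790e-01 -1.579e+00  9.000e-03  9.000e-03
 -2.000e-03 -3.142e+00 -3.000e-03 -6.000e-03  3.000e-03]
0.0001273859914038948 (-1, 1, 1, 1, -1, 1, -1) [-9.000e-03  3.440e-01 -4.980e-01 -3.600e-02  3.600e-02  4.710e-01
 -4.000e-03 -1.000e-03  1.790e-01  1.563e+00 -3.132e+00  3.133e+00
  2.000e-03  0.000e+00 -3.000e-03 -6.000e-03  3.000e-03]
real	8m11.682s
user	8m11.921s
sys	0m0.065s
```

```bash
cat > ik.py <<'E'
from kin import *
P=np.zeros(17);P[[1,2,5,8,9]]=[.344,.498,.471,.179,np.pi/2]; P[3]=.036;P[4]=-.036
import pickle; P=pickle.load(open('kin.pkl','rb'))[2]
S=(-1,1,-1,1,-1,1,-1)
LO=np.array([-2.88,-.31,-1.54,.2,-1.41,.19,-2.57]);HI=np.array([2.88,2.03,1.56,2.42,4.55,2.02,2.57])
def ori(yaw,tilt): return R.from_euler('z',yaw,degrees=True)*R.from_euler('x',180,degrees=True)*R.from_euler('y',tilt,degrees=True)
def ik(t,m,q0,marg=.06,reg=0.002):
    lo,hi=LO+marg,HI-marg
    f=lambda q:np.r_[(lambda T,M:np.r_[T-t,.3*(M.inv()*m).as_rotvec()])(*fk(q,P,S)),reg*(q-q0)]
    x=least_squares(f,np.clip(q0,lo+1e-3,hi-1e-3),bounds=(lo,hi),max_nfev=40)
    return x.x,np.linalg.norm(x.fun[:6])
E
cat > t.py <<'E'
from ik import *
rng=np.random.default_rng(0)
g=np.array([.63,.155,.25])
for tilt in (90,75,65):
  for yaw in (15,45,75,105,-15,-45,-75,-105,165):
    m=ori(yaw,tilt); t=g-m.apply([0,0,.17]); ok=[]
    for k in range(14):
        q,e=ik(t,m,rng.uniform(LO,HI),reg=1e-4)
        if e<.003: ok.append(q.round(2))
    print(tilt,yaw,len(ok),[list(map(float,o)) for o in ok[:2]],flush=True)
E
timeout 500 python3 t.py
```

```text
90 15 0 []
90 45 8 [[0.37, 0.72, -0.17, 2.28, 4.19, 1.4, 1.5], [-0.4, 0.92, 0.8, 2.27, 3.94, 1.96, 1.07]]
90 75 6 [[0.61, 0.88, -0.41, 1.86, -1.35, 1.32, 1.08], [0.76, 0.95, -0.62, 1.86, -1.24, 1.18, 1.03]]
90 105 4 [[0.43, 1.06, -0.34, 1.37, -0.99, 1.72, 0.79], [0.69, 1.23, -0.87, 1.35, -0.62, 1.48, 0.54]]
90 -15 9 [[-1.62, 1.31, 1.22, 2.27, 2.28, 0.54, 0.91], [-1.33, 0.92, 0.8, 2.3, 2.15, 0.99, 1.31]]
90 -45 8 [[-1.07, 0.85, 0.36, 1.91, 1.43, 1.34, 1.99], [-0.96, 0.83, 0.2, 1.92, 1.49, 1.44, 1.98]]
90 -75 5 [[-0.69, 1.01, -0.08, 1.43, 1.24, 1.91, 2.19], [-0.65, 1.01, -0.16, 1.43, 1.28, 1.96, 2.18]]
90 -105 0 []
90 165 0 []
75 15 0 []
75 45 2 [[-0.74, 1.09, 1.35, 2.24, 3.94, 1.96, 0.63], [0.75, 0.61, -0.71, 2.28, 4.22, 0.79, 1.43]]
75 75 5 [[0.64, 0.73, -0.48, 1.88, -1.21, 1.11, 0.89], [1.12, 1.38, -1.48, 1.83, 0.09, 0.63, -0.13]]
75 105 6 [[0.75, 1.17, -1.05, 1.38, -0.33, 1.34, 0.33], [0.68, 1.08, -0.86, 1.39, -0.5, 1.39, 0.46]]
75 -15 8 [[-0.05, 0.62, -0.79, 2.31, 2.14, 1.47, 2.1], [-0.85, 0.49, 0.24, 2.33, 2.13, 1.02, 1.79]]
75 -45 7 [[-0.7, 0.65, -0.11, 1.94, 1.47, 1.4, 2.13], [
[... 276 characters left out ...]
95, 0.62, -1.06, 2.23, 4.27, 0.38, 1.33], [-0.33, 0.44, 0.62, 2.25, 4.39, 1.14, 0.92]]
65 75 9 [[1.08, 1.24, -1.48, 1.83, 0.21, 0.65, -0.33], [1.07, 1.18, -1.42, 1.83, 0.08, 0.64, -0.22]]
65 105 7 [[0.59, 0.92, -0.71, 1.42, -0.53, 1.37, 0.49], [0.17, 0.8, 0.06, 1.44, -0.97, 1.66, 0.81]]
65 -15 9 [[-1.52, 0.72, 1.21, 2.25, 2.45, 0.27, 1.34], [0.3, 0.77, -1.27, 2.25, 2.05, 1.52, 2.43]]
65 -45 7 [[-0.35, 0.62, -0.55, 1.92, 1.48, 1.48, 2.24], [-0.31, 0.63, -0.61, 1.92, 1.49, 1.52, 2.24]]
65 -75 8 [[-0.84, 0.79, 0.24, 1.49, 0.85, 1.49, 2.42], [-0.88, 0.8, 0.31, 1.49, 0.81, 1.46, 2.44]]
65 -105 7 [[-0.77, 1.06, 0.47, 1.01, 0.46, 1.87, 2.49], [-0.75, 1.05, 0.42, 1.01, 0.48, 1.88, 2.47]]
65 165 0 []
```

```bash
python3 -c "
import plan; plan.GP=.17; plan.st()
plan.plan([((.55,0.04,.34),30,20),((.60,-.02,.34),95,20),((.62,0.1,.32),95,75)])"
```

```text
t 12.8 tcp [0.4137 0.0707 0.4458] gp [0.5369 0.0978 0.3319] yawY 10.71 tilt 47.89 F [0.5 0.1 0.2] w 0.143 q [ 0.52 -0.23 -0.65  2.37 -1.    0.2  -0.66]
[[[0.0231,0.0208,0.0001,0.0406,-0.1219,-0.0751],[0.0218,0.0209,-0.0007,0.0407,-0.1219,-0.0752],[0.0205,0.0208,-0.0013,0.0406,-0.1219,-0.0751],[0.0189,0.0206,-0.0018,0.0407,-0.1219,-0.0751],[0.0025,0.0204,0.0009,0.0554,0,-0.1523],[0.0008,0.0205,0.0003,0.0555,0,-0.1523],[-0.0009,0.0204,-0.0003,0.0554,0,-0.1523],[-0.0025,0.02,-0.0009,0.0554,0,-0.1523]]]
[[[-0.0041,0.0193,-0.0015,0.0555,0,-0.1523],[-0.0056,0.0184,-0.002,0.0554,0,-0.1523],[-0.0068,0.0171,-0.0025,0.0554,0,-0.1523],[-0.0098,0.0051,0.012,0,0.16,0],[-0.0115,0.005,0.0147,0,0.16,0],[-0.0138,0.0051,0.0169,0,0.1599,0],[-0.0162,0.0051,0.0189,0,0.16,0],[-0.0191,0.005,0.0204,0,0.16,0]]]
[[[-0.0221,0.0051,0.0215,0,0.16,0]]]
```

>>> {"api": "carry_out", "payload": {"increments": [[[0.023, 0.021, 0, 0.04, -0.122, -0.075], [0.022, 0.021, 0, 0.04, -0.122, -0.075], [0.0205, 0.021, -0.001, 0.04, -0.122, -0.075], [0.019, 0.02, -0.002, 0.04, -0.122, -0.075], [0.002, 0.02, 0, 0.055, 0, -0.152], [0, 0.02, 0, 0.055, 0, -0.152], [-0.001, 0.02, 0, 0.055, 0, -0.152], [-0.002, 0.02, 0, 0.055, 0, -0.152]]]}}

```text
time_s: 13.8
tool_pos: [0.5552, -0.0499, 0.4993]
eef_rot: [0.821, 0.544, 0.144, -0.094]
ft_force: [0.2, 0.7, -0.4]
gripper_width: 0.149
```

```bash
python3 -c "
import plan; plan.GP=.17; plan.st()
plan.plan([((.60,-.02,.34),95,20),((.62,0.1,.32),95,75)])"
```

```text
t 13.8 tcp [ 0.5552 -0.0499  0.4993] gp [0.5781 0.0032 0.3394] yawY 66.97 tilt 19.87 F [ 0.2  0.7 -0.4] w 0.149 q [ 0.92  0.33 -0.95  1.71 -0.06  1.1  -0.36]
[[[-0.0034,0.0193,-0.0013,0.0561,0.0009,-0.1531],[-0.0048,0.0184,-0.0019,0.0561,0.0009,-0.1532],[-0.006,0.0174,-0.0024,0.0561,0.0009,-0.1531],[-0.0098,0.0051,0.012,0,0.16,0],[-0.0116,0.005,0.0147,0,0.16,0],[-0.0137,0.0051,0.017,0,0.1599,0],[-0.0163,0.005,0.0189,0,0.16,0],[-0.0191,0.0051,0.0204,0,0.16,0]]]
[[[-0.0221,0.005,0.0214,0,0.16,0]]]
```

Comfortable configuration. Continuing.

>>> {"api": "carry_out", "payload": {"increments": [[[-0.003, 0.019, -0.001, 0.056, 0.001, -0.153], [-0.005, 0.018, -0.002, 0.056, 0.001, -0.153], [-0.006, 0.0175, -0.002, 0.056, 0.001, -0.153], [-0.01, 0.005, 0.012, 0, 0.16, 0], [-0.0115, 0.005, 0.0145, 0, 0.16, 0], [-0.014, 0.005, 0.017, 0, 0.16, 0], [-0.016, 0.005, 0.019, 0, 0.16, 0], [-0.019, 0.005, 0.0205, 0, 0.16, 0]]]}}

```text
time_s: 14.8
tool_pos: [0.6296, -0.0745, 0.3918]
eef_rot: [0.569, 0.616, 0.37, -0.4]
ft_force: [0.5, 0.6, -1.4]
gripper_width: 0.146
```

```bash
python3 -c "
import plan; plan.GP=.17; plan.st()
plan.plan([((.63,0.13,.315),95,80),((.635,.145,.315),95,88)])"
```

```text
t 14.8 tcp [ 0.6296 -0.0745  0.3918] gp [0.6173 0.0804 0.3229] yawY 94.56 tilt 66.08 F [ 0.5  0.6 -1.4] w 0.146 q [ 1.    0.98 -1.14  1.52 -0.3   1.26  0.23]
[[[-0.0144,0.0089,0.025,0.0038,0.1215,-0.0008],[-0.0173,0.0091,0.0255,0.0038,0.1215,-0.0008],[-0.0211,0.0063,0.0159,0,0.1397,0]]]
```

>>> {"api": "carry_out", "payload": {"increments": [[[-0.0145, 0.009, 0.025, 0.004, 0.1215, 0], [-0.0175, 0.009, 0.0255, 0.004, 0.1215, 0], [-0.021, 0.0065, 0.016, 0, 0.14, 0], [0, 0, 0, 0, 0, 0]]]}}

```text
time_s: 15.3
tool_pos: [0.6487, -0.0229, 0.316]
eef_rot: [0.487, 0.529, 0.466, -0.515]
ft_force: [-0.6, -0.2, -1.7]
gripper_width: 0.146
```

```bash
python3 -c "
import plan; plan.GP=.17; plan.st()
from h import *
c=cap('scene');save(c,'s4.png');c=cap('side');save(c,'d4.png')
plan.plan([((.637,0.150,.30),95,90),((.637,.150,.22),95,90,6)])"
```

```text
t 15.3 tcp [ 0.6487 -0.0229  0.316 ] gp [0.6332 0.1463 0.3101] yawY 95.22 tilt 88.01 F [-0.6 -0.2 -1.7] w 0.146 q [ 0.94  1.27 -1.19  1.52 -0.43  1.21  0.35]
[[[-0.0218,0.0026,0.005,-0.0022,0.0391,-0.0018],[-0.0133,0,0,0,0,0],[-0.0134,0,0,0,0,0],[-0.0133,0,0,0,0,0],[-0.0133,0,0,0,0,0],[-0.0133,0,0,0,0,0],[-0.0134,0,0.0001,0,0,0]]]
```

View pics/s4.png

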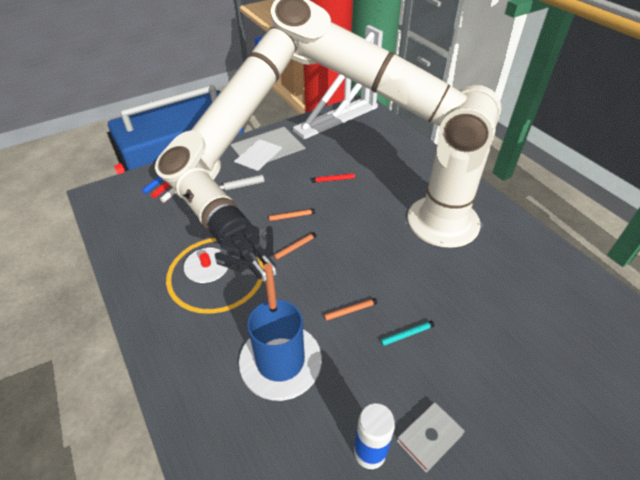

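View pics/d4.png

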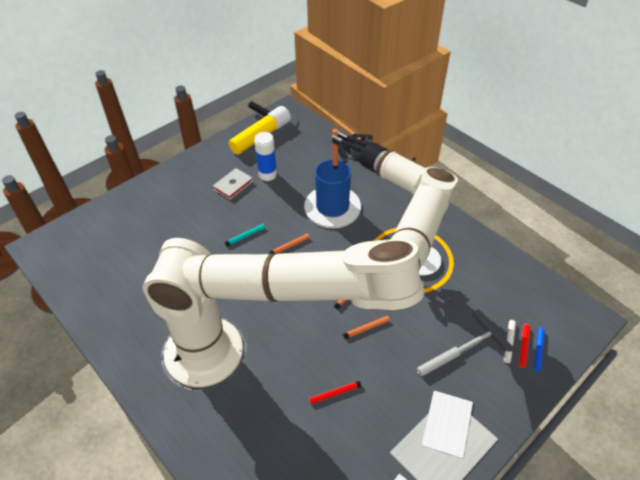

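>>> {"api": "carry_out", "payload": {"increments": [[[-0.022, 0.0025, 0.005, -0.002, 0.039, -0.002], [-0.017, 0, 0, 0, 0, 0], [-0.017, 0, 0, 0, 0, 0], [-0.017, 0, 0, 0, 0, 0], [-0.017, 0, 0, 0, 0, 0], [-0.017, 0, 0, 0, 0, 0], [0, 0, 0, 0, 0, 0]]]}}

```text
time_s: 16.27
tool_pos: [0.6512, -0.0188, 0.2122]
eef_rot: [-0.478, -0.52, -0.477, 0.523]
ft_force: [0.3, -0.5, -1.2]
gripper_width: 0.145
```

```bash
python3 -c "
import plan; plan.GP=.17; plan.st()
from h import *
c=cap('scene');cv2.imwrite('pics/s5.png',cv2.resize(c['img'][200:420,180:400],None,fx=2.7,fy=2.7))
c=cap('wrist');save(c,'w6.png')"
```

```text
t 16.27 tcp [ 0.6512 -0.0188  0.2122] gp [0.6363 0.1506 0.2125] yawY 95.04 tilt 90.11 F [ 0.3 -0.5 -1.2] w 0.145 q [ 0.91  1.43 -1.12  1.49 -0.38  1.2   0.46]
```

View pics/s5.png

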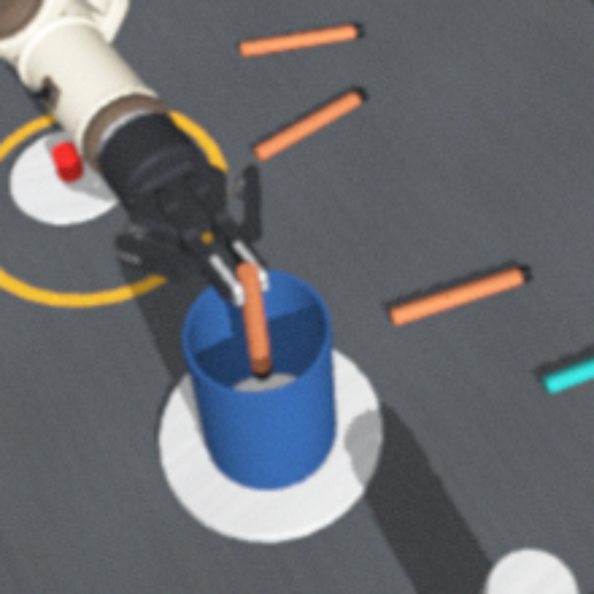

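View pics/w6.png

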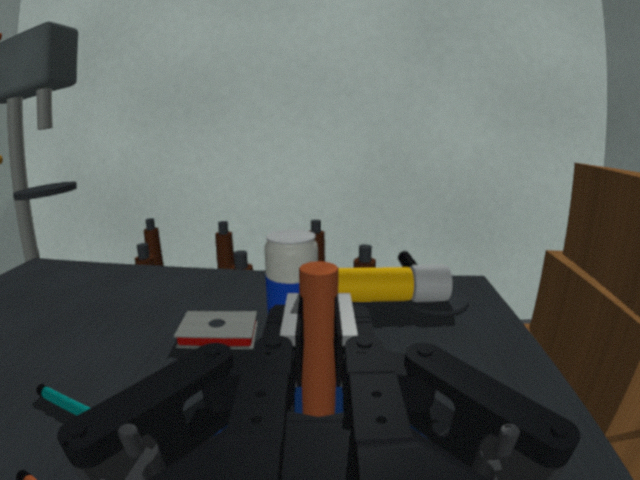

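>>> {"api": "carry_out", "payload": {"increments": [[[0, 0, 0, 0, 0, 0], [0, 0, 0, 0, 0, 0], [0, 0, 0, 0, 0, 0], [0, 0, 0, 0, 0, 0], [0.03, 0, 0, 0, 0, 0], [0.03, 0, -0.03, 0, 0, 0], [0.03, 0, -0.05, 0, 0, 0]]], "jaw": 0.05}}

```text
time_s: 17.25
tool_pos: [0.658, -0.0972, 0.3054]
eef_rot: [-0.476, -0.522, -0.477, 0.523]
ft_force: [1.4, -0.5, -1.1]
gripper_width: 0.588
```

```bash
python3 -c "
import plan; plan.GP=.17; plan.st()
from h import *
c=cap('scene');cv2.imwrite('pics/s6.png',cv2.resize(c['img'][200:420,180:400],None,fx=2.7,fy=2.7))
plan.GP=.155
plan.plan([((.56,.05,.24),70,30),((.47,.10,.15),-9.9,0),((.4635,.1163,.024),-9.9,0,5)])"
```

```text
t 17.25 tcp [ 0.658  -0.0972  0.3054] gp [0.6422 0.0721 0.3058] yawY 95.31 tilt 90.16 F [ 1.4 -0.5 -1.1] w 0.588 q [ 0.99  1.31 -1.17  1.42 -0.41  1.36  0.35]
[[[0.013,-0.0207,0.0032,-0.0551,-0.1474,0.0327],[0.0128,-0.0205,0.0041,-0.0552,-0.1475,0.0327],[0.0128,-0.0203,0.0048,-0.0551,-0.1474,0.0326],[0.0128,-0.0202,0.0057,-0.0551,-0.1475,0.0327],[0.0131,-0.0201,0.0064,-0.0552,-0.1474,0.0327],[0.0135,-0.02,0.0072,-0.0551,-0.1475,0.0327],[0.0139,-0.02,0.008,-0.0551,-0.1474,0.0326],[0.0045,-0.017,0.0099,-0.0405,-0.0484,0.1512]]]
[[[0.0032,-0.0167,0.0096,-0.0405,-0.0483,0.1511],[0.0021,-0.0164,0.0094,-0.0405,-0.0483,0.1512],[0.0009,-0.0157,0.0093,-0.0405,-0.0484,0.1511],[-0.0001,-0.0149,0.0093,-0.0405,-0.0483,0.1512],[-0.001,-0.014,0.0093,-0.0405,-0.0484,0.1511],[-0.0017,-0.013,0.0095,-0.0405,-0.0483,0.1512],[-0.0023,-0.0119,0.0097,-0.0405,-0.0484,0.1511],[-0.0027,-0.0106,0.01,-0.0405,-0.0483,0.1512]]]
[[[-0.0019,-0.003,0.0252,0,0,0],[-0.0018,-0.003,0.0252,0,0,0],[-0.0019,-0.003,0.0252,0,0,0],[-0.0018,-0.003,0.0252,0,0,0],[-0.0019,-0.003,0.0252,0,0,0]]]
```

View pics/s6.png

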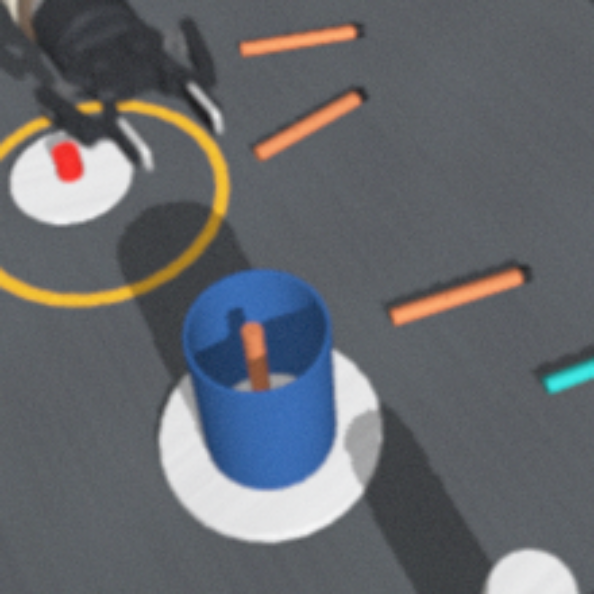

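>>> {"api": "carry_out", "payload": {"increments": [[[0.013, -0.0205, 0.003, -0.055, -0.1475, 0.033], [0.013, -0.0205, 0.004, -0.055, -0.1475, 0.033], [0.013, -0.0205, 0.005, -0.055, -0.1475, 0.033], [0.013, -0.02, 0.006, -0.055, -0.1475, 0.033], [0.013, -0.02, 0.0065, -0.055, -0.1475, 0.033], [0.0135, -0.02, 0.007, -0.055, -0.1475, 0.033], [0.014, -0.02, 0.008, -0.055, -0.1475, 0.033], [0.0045, -0.017, 0.01, -0.04, -0.048, 0.151]]]}}

```text
time_s: 18.3
tool_pos: [0.5179, 0.0009, 0.3651]
eef_rot: [0.837, 0.495, 0.189, -0.135]
ft_force: [-0.6, -0.0, 0.0]
gripper_width: 0.581
```

```bash
python3 -c "
import plan; plan.st()
plan.plan([((.47,.10,.15),-5,0),((.4635,.1163,.024),-5,0,5)])"
```

```text
t 18.3 tcp [0.5179 0.0009 0.3651] gp [0.5461 0.065  0.2268] yawY 61.7 tilt 26.77 F [-0.6 -0.   0. ] w 0.581 q [ 0.85  0.39 -0.9   1.99 -0.2   0.72 -0.35]
[[[0.0028,-0.0154,0.0089,-0.0383,-0.0487,0.1416],[0.0019,-0.015,0.0089,-0.0382,-0.0487,0.1415],[0.001,-0.0144,0.0088,-0.0383,-0.0487,0.1416],[0.0001,-0.0136,0.0088,-0.0383,-0.0486,0.1415],[-0.0005,-0.0129,0.0089,-0.0383,-0.0487,0.1416],[-0.0011,-0.0119,0.0091,-0.0382,-0.0487,0.1415],[-0.0015,-0.0109,0.0093,-0.0383,-0.0487,0.1416],[-0.0018,-0.01,0.0096,-0.0383,-0.0487,0.1416]]]
[[[-0.0016,-0.0031,0.0252,0,0,0],[-0.0016,-0.0032,0.0252,0,0,0],[-0.0016,-0.0031,0.0252,0,0,0],[-0.0015,-0.0031,0.0252,0,0,0],[-0.0016,-0.0031,0.0252,0,0,0]]]
```

>>> {"api": "carry_out", "payload": {"increments": [[[0.003, -0.0155, 0.009, -0.038, -0.0485, 0.1415], [0.002, -0.015, 0.009, -0.038, -0.0485, 0.1415], [0.001, -0.0145, 0.009, -0.038, -0.0485, 0.1415], [0, -0.0135, 0.009, -0.038, -0.0485, 0.1415], [-0.0005, -0.013, 0.009, -0.038, -0.0485, 0.1415], [-0.001, -0.012, 0.009, -0.038, -0.0485, 0.1415], [-0.0015, -0.011, 0.009, -0.038, -0.0485, 0.1415], [-0.002, -0.01, 0.0095, -0.038, -0.0485, 0.1415]]]}}

```text
time_s: 19.3
tool_pos: [0.4696, 0.0996, 0.3038]
eef_rot: [0.999, -0.044, -0.002, -0.002]
ft_force: [-0.1, 0.9, 0.4]
gripper_width: 0.585
```

```bash
python3 -c "
import plan; plan.st()
plan.plan([((.4635,.1163,.05),-5,0,4),((.4635,.1163,.024),-5,0,2)])"
```

```text
t 19.3 tcp [0.4696 0.0996 0.3038] gp [0.4691 0.1004 0.1488] yawY -5.09 tilt -0.2 F [-0.1  0.9  0.4] w 0.585 q [ 0.08  0.33 -0.4   2.06  0.17  0.79 -2.08]
[[[-0.0018,-0.0039,0.0247,-0.0012,0.0009,-0.0004],[-0.0018,-0.0039,0.0248,-0.0011,0.0009,-0.0004],[-0.0019,-0.004,0.0247,-0.0012,0.0009,-0.0004],[-0.0018,-0.004,0.0247,-0.0012,0.0008,-0.0004],[0,0,0.013,0,0,0],[0,0,0.013,0,0,0]]]
```

>>> {"api": "carry_out", "payload": {"increments": [[[-0.002, -0.004, 0.025, -0.001, 0.001, 0], [-0.002, -0.004, 0.025, -0.001, 0.001, 0], [-0.002, -0.004, 0.0245, -0.001, 0.001, 0], [-0.0015, -0.004, 0.0245, -0.001, 0.001, 0], [0, 0, 0.013, 0, 0, 0], [0, 0, 0.013, 0, 0, 0], [0, 0, 0, 0, 0, 0]]]}}

```text
time_s: 20.18
tool_pos: [0.4639, 0.1155, 0.1785]
eef_rot: [0.999, -0.043, 0.0, -0.001]
ft_force: [0.1, 0.0, -0.9]
gripper_width: 0.586
```

```bash
python3 -c "
import plan; plan.st()
from h import *
c=cap('wrist');save(c,'w7.png')
plan.plan([((.4635,.1163,.0235),-8,0,1)])"
```

```text
t 20.18 tcp [0.4639 0.1155 0.1785] gp [0.464  0.1158 0.0235] yawY -4.91 tilt 0.03 F [ 0.1  0.  -0.9] w 0.586 q [-0.04  0.56 -0.3   2.11  0.33  0.51 -2.25]
[[[-0.0008,-0.0006,0.0006,-0.0019,-0.0014,0.0538]]]
```

View pics/w7.png

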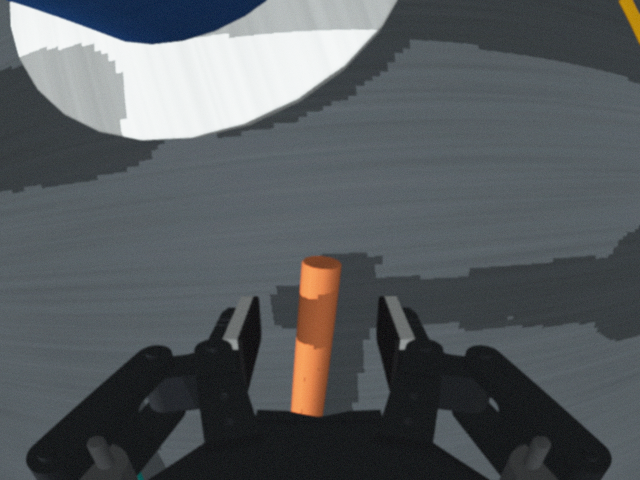

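Rod D is between the pads. I turn the tool 3° and close.

>>> {"api": "carry_out", "payload": {"increments": [[[0, 0, 0, 0, 0, 0.054], [0, 0, 0, 0, 0, 0], [0, 0, 0, 0, 0, 0], [0, 0, 0, 0, 0, 0], [0, 0, 0, 0, 0, 0], [0, 0, 0, 0, 0, 0]]], "jaw": 0.005, "force": 80}}

```text
time_s: 20.98
tool_pos: [0.4647, 0.1158, 0.1801]
eef_rot: [0.998, -0.069, 0.002, -0.001]
ft_force: [-0.8, 0.2, 6.2]
gripper_width: 0.145
```

>>> {"api": "carry_out", "payload": {"increments": [[[0, 0, -0.03, 0, 0, 0], [0, 0, -0.045, 0, 0, 0], [0, 0, -0.055, 0, 0, 0], [0, 0, -0.05, 0, 0, 0]]]}}

```text
time_s: 21.48
tool_pos: [0.4636, 0.1153, 0.3613]
eef_rot: [0.998, -0.069, 0.001, -0.001]
ft_force: [1.0, 0.1, -1.4]
gripper_width: 0.144
```

```bash
python3 -c "
import plan; plan.GP=.17; plan.st()
from h import *
c=cap('wrist');save(c,'w8.png')
plan.plan([((.54,.03,.33),30,10),((.60,-.02,.34),95,20),((.635,.13,.315),95,80),((.66,.155,.30),95,90)])"
```

```text
t 21.48 tcp [0.4636 0.1153 0.3613] gp [0.4642 0.1156 0.1913] yawY -7.94 tilt 0.16 F [ 1.   0.1 -1.4] w 0.144 q [ 0.07  0.24 -0.42  2.02  0.12  0.91 -2.12]
[[[0.0149,0.0218,-0.0328,0.0142,0.0388,-0.1649],[0.0128,0.0247,-0.0324,0.0142,0.0387,-0.165],[0.0103,0.0272,-0.032,0.0142,0.0387,-0.1649],[0.0073,0.0293,-0.0317,0.0141,0.0388,-0.165],[0.0008,0.0179,-0.0005,0.042,0.0222,-0.1567],[-0.0008,0.0183,-0.001,0.042,0.0222,-0.1567],[-0.0025,0.0185,-0.0013,0.042,0.0222,-0.1568],[-0.0042,0.0184,-0.0019,0.042,0.0222,-0.1567]]]
[[[-0.0059,0.0181,-0.0023,0.042,0.0222,-0.1567],[-0.0074,0.0173,-0.0028,0.042,0.0222,-0.1567],[-0.0089,0.0165,-0.0033,0.042,0.0222,-0.1568],[-0.008,0.008,0.0148,0,0.1745,0],[-0.0105,0.008,0.0184,0,0.1746,0],[-0.0135,0.008,0.0215,0,0.1745,0],[-0.017,0.008,0.0239,0,0.1745,0],[-0.0209,0.0079,0.0258,0,0.1746,0]]]
[[[-0.0251,0.008,0.0269,0,0.1745,0],[-0.0404,0.0271,0.0276,0,0.1745,0]]]
```

View pics/w8.png

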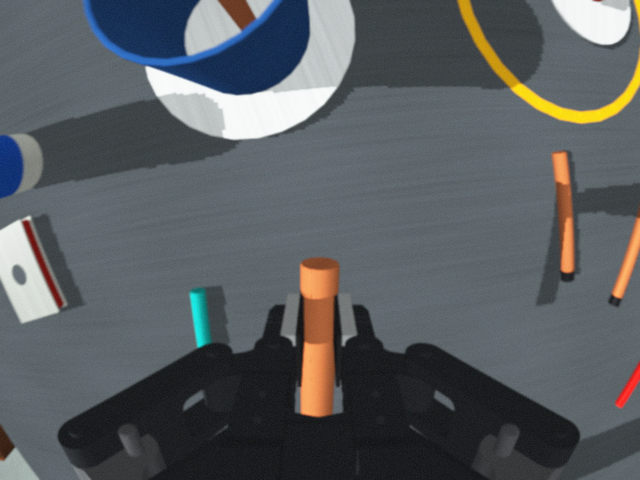

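>>> {"api": "carry_out", "payload": {"increments": [[[0.015, 0.022, -0.033, 0.014, 0.039, -0.165], [0.013, 0.025, -0.0325, 0.014, 0.039, -0.165], [0.01, 0.027, -0.032, 0.014, 0.039, -0.165], [0.007, 0.029, -0.032, 0.014, 0.039, -0.165], [0.001, 0.018, 0, 0.042, 0.022, -0.157], [-0.001, 0.018, -0.001, 0.042, 0.022, -0.157], [-0.0025, 0.0185, -0.0015, 0.042, 0.022, -0.157], [-0.004, 0.0185, -0.002, 0.042, 0.022, -0.157]]]}}

```text
time_s: 22.52
tool_pos: [0.5589, -0.0442, 0.4909]
eef_rot: [0.825, 0.548, 0.103, -0.088]
ft_force: [0.4, -0.1, -1.0]
gripper_width: 0.142
```

```bash
python3 -c "
import plan; plan.GP=.17; plan.st()
plan.plan([((.60,-.02,.34),95,20),((.635,.13,.315),95,80),((.66,.155,.30),95,90)])"
```

```text
t 22.52 tcp [ 0.5589 -0.0442  0.4909] gp [ 5.714e-01 -5.000e-04  3.271e-01] yawY 67.46 tilt 15.42 F [ 0.4 -0.1 -1. ] w 0.142 q [ 0.51  0.26 -0.47  1.7  -0.16  1.16 -0.28]
[[[-0.0045,0.018,-0.005,0.0388,0.0236,-0.1558],[-0.0061,0.0176,-0.0054,0.0388,0.0236,-0.1559],[-0.0076,0.0168,-0.0059,0.0389,0.0236,-0.1558],[-0.008,0.008,0.0148,0,0.1745,0],[-0.0105,0.008,0.0184,0,0.1746,0],[-0.0135,0.008,0.0215,0,0.1745,0],[-0.017,0.0079,0.024,0,0.1745,0],[-0.021,0.008,0.0257,0,0.1745,0]]]
[[[-0.025,0.008,0.027,0,0.1746,0],[-0.0404,0.0271,0.0276,0,0.1745,0]]]
```

>>> {"api": "carry_out", "payload": {"increments": [[[-0.0045, 0.018, -0.005, 0.039, 0.0235, -0.156], [-0.006, 0.0175, -0.0055, 0.039, 0.0235, -0.156], [-0.0075, 0.017, -0.006, 0.039, 0.0235, -0.156], [-0.008, 0.008, 0.015, 0, 0.1745, 0], [-0.0105, 0.008, 0.0185, 0, 0.1745, 0], [-0.0135, 0.008, 0.0215, 0, 0.1745, 0], [-0.017, 0.008, 0.024, 0, 0.1745, 0], [-0.021, 0.008, 0.0255, 0, 0.1745, 0]]]}}

```text
time_s: 23.52
tool_pos: [0.6434, -0.0551, 0.3764]
eef_rot: [0.555, 0.601, 0.39, -0.422]
ft_force: [0.3, 0.5, -1.2]
gripper_width: 0.142
```

```bash
python3 -c "
import plan; plan.GP=.17; plan.st()
plan.plan([((.645,.13,.315),95,80),((.663,.155,.305),95,90),((.663,.155,.213),95,90,6)])"
```

```text
t 23.52 tcp [ 0.6434 -0.0551  0.3764] gp [0.6308 0.1043 0.3187] yawY 94.56 tilt 70.17 F [ 0.3  0.5 -1.2] w 0.142 q [ 0.76  0.83 -0.72  1.52 -0.69  1.36  0.51]
[[[-0.0242,0.0175,0.0268,0.0076,0.1716,-0.0017],[-0.0177,0.0101,0.013,0,0.0873,0],[-0.0188,0.0101,0.0127,0,0.0872,0],[-0.0153,0,0,0,0,0],[-0.0154,0,0,0,0,0],[-0.0153,0,0,0,0,0],[-0.0154,0,0,0,0,0],[-0.0153,0,0,0,0,0]]]
[[[-0.0153,0,0,0,0,0]]]
```

>>> {"api": "carry_out", "payload": {"increments": [[[-0.024, 0.0175, 0.027, 0.0075, 0.1715, -0.0015], [-0.0175, 0.01, 0.013, 0, 0.087, 0], [-0.019, 0.01, 0.0125, 0, 0.087, 0], [0, 0, 0, 0, 0, 0]]]}}

```text
time_s: 24.02
tool_pos: [0.6765, -0.0129, 0.3022]
eef_rot: [-0.479, -0.521, -0.475, 0.523]
ft_force: [-0.6, 0.4, -0.8]
gripper_width: 0.143
```

```bash
cat > can.py <<'E'
from h import *
def can(c=None):
    c=c or cap('scene')
    hsv=cv2.cvtColor(c['img'],cv2.COLOR_BGR2HSV)
    # plate: white, z ~ 12mm
    d=r.trace('canister',c)[0]; m=cv2.dilate(d['region'].astype(np.uint8),np.ones((9,9)))>0
    v,u=np.nonzero(m&(c['z_map']>0)); P=pts(c,u,v); q=P[(P[:,2]>.008)&(P[:,2]<.017)]
    h=cv2.convexHull(q[:,:2].astype(np.float32))[:,0].astype(float)
    # robust fixed-radius circle on outer hull
    from scipy.optimize import least_squares
    x=least_squares(lambda x:np.hypot(*(q[:,:2]-x).T).clip(.0945)-.0945,q[:,:2].mean(0)).x
    f=least_squares(lambda x:np.hypot(*(h-x).T)-.095,x,loss='soft_l1',f_scale=.002)
    rim=P[(P[:,2]>.160)&(P[:,2]<.170)]
    rc=cv2.minEnclosingCircle(rim[:,:2].astype(np.float32)) if len(rim)>10 else None
    print('can',f.x.round(4),'rim',rc); return f.x
E
python3 -c "
import plan; plan.GP=.17; plan.st()
from can import *
c=cap('scene');can(c);cv2.imwrite('pics/s7.png',cv2.resize(c['img'][200:420,180:400],None,fx=2.7,fy=2.7))
plan.plan([((.663,.155,.213),95,90,6)])"
```

```text
t 24.02 tcp [ 0.6765 -0.0129  0.3022] gp [0.6611 0.1564 0.3018] yawY 95.19 tilt 89.87 F [-0.6  0.4 -0.8] w 0.143 q [ 0.72  1.1  -0.79  1.46 -0.82  1.39  0.61]
can [0.6378 0.1564] rim ((0.6375324130058289, 0.15718603134155273), 0.0579010546207428)
[[[-0.0155,0.0001,0,-0.0004,0.0008,-0.0003],[-0.0155,0.0002,-0.0001,-0.0003,0.0009,-0.0002],[-0.0154,0.0001,-0.0001,-0.0004,0.0008,-0.0003],[-0.0155,0.0001,0,-0.0004,0.0008,-0.0002],[-0.0155,0.0001,-0.0001,-0.0003,0.0008,-0.0003],[-0.0155,0.0001,-0.0001,-0.0004,0.0009,-0.0002]]]
```

View pics/s7.png

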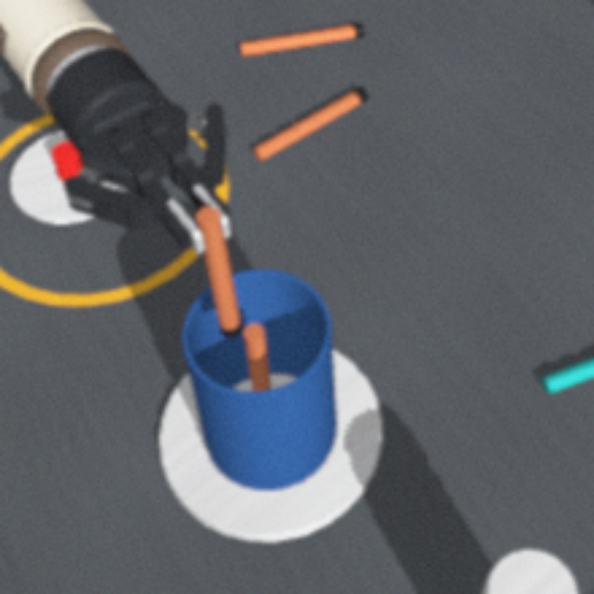

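>>> {"api": "carry_out", "payload": {"increments": [[[-0.0155, 0, 0, 0, 0, 0], [-0.0155, 0, 0, 0, 0, 0], [-0.0155, 0, 0, 0, 0, 0], [-0.0155, 0, 0, 0, 0, 0], [-0.0155, 0, 0, 0, 0, 0], [-0.0125, 0, 0, 0, 0, 0], [0, 0, 0, 0, 0, 0]]]}}

```text
time_s: 25.0
tool_pos: [0.6766, -0.0136, 0.2141]
eef_rot: [-0.479, -0.522, -0.475, 0.522]
ft_force: [0.1, 0.6, -1.0]
gripper_width: 0.144
```

>>> {"api": "carry_out", "payload": {"increments": [[[0, 0, 0, 0, 0, 0], [0, 0, 0, 0, 0, 0], [0, 0, 0, 0, 0, 0], [0, 0, 0, 0, 0, 0], [0.03, 0, 0, 0, 0, 0], [0.03, 0, -0.03, 0, 0, 0], [0.03, 0, -0.05, 0, 0, 0]]], "jaw": 0.05}}

```text
time_s: 25.88
tool_pos: [0.6839, -0.0912, 0.3075]
eef_rot: [0.477, 0.523, 0.475, -0.523]
ft_force: [0.6, -1.6, -0.4]
gripper_width: 0.586
```

```bash
python3 -c "
import plan; plan.GP=.17; plan.st()
from can import *
from m import rods
c=cap('scene');can(c);rods(c);cv2.imwrite('pics/s8.png',cv2.resize(c['img'][200:420,180:400],None,fx=2.7,fy=2.7))
plan.GP=.155
plan.plan([((.58,-.02,.24),70,30),((.4774,-.1335,.14),7.3,0)])"
```

```text
t 25.88 tcp [ 0.6839 -0.0912  0.3075] gp [0.6679 0.078  0.3071] yawY 95.4 tilt 89.88 F [ 0.6 -1.6 -0.4] w 0.586 q [ 0.77  1.11 -0.76  1.36 -0.78  1.52  0.57]
can [0.6376 0.1566] rim ((0.637824535369873, 0.1576496958732605), 0.058487679809331894)
[292. 246.] 0.78 ctr [ 0.4327 -0.139 ] yaw -172.5 len 0.144 hsv [ 10. 147. 226.] z 0.0178
[292. 212.] 0.78 ctr [ 0.38   -0.2558] yaw 162.7 len 0.14 hsv [ 10. 145. 233.] z 0.0174
[334. 178.] 0.77 ctr [ 0.1792 -0.3386] yaw 158.1 len 0.14 hsv [  0.  195.5 239. ] z 0.0172
[404. 332.] 0.76 ctr [0.3402 0.2528] yaw 171.1 len 0.144 hsv [ 89. 186. 188.] z 0.0174
bad [266.8, 338.5] 0.62
bad [274.5, 332.2] 0.46
[[[0.0131,-0.0223,-0.008,-0.0557,-0.1462,0.0327],[0.0113,-0.0215,-0.0071,-0.0557,-0.1462,0.0327],[0.0096,-0.0205,-0.0061,-0.0557,-0.1461,0.0328],[0.0082,-0.0197,-0.0048,-0.0557,-0.1462,0.0327],[0.0069,-0.0189,-0.0031,-0.0557,-0.1462,0.0327],[0.006,-0.0181,-0.0014,-0.0557,-0.1462,0.0327],[0.0054,-0.0174,0.0007,-0.0557,-0.1461,0.0328],[-0.0138,-0.0137,0.0027,-0.0409,-0.0671,0.1526]]]
[[[-0.0147,-0.0101,0.0042,-0.0409,-0.0671,0.1526],[-0.0147,-0.0063,0.0057,-0.0409,-0.0672,0.1526],[-0.0142,-0.0027,0.0075,-0.0409,-0.0671,0.1526],[-0.0129,0.0007,0.0093,-0.0409,-0.0671,0.1525],[-0.0111,0.0038,0.0112,-0.0409,-0.0671,0.1526],[-0.0087,0.0065,0.013,-0.0409,-0.0672,0.1526]]]
```

View pics/s8.png

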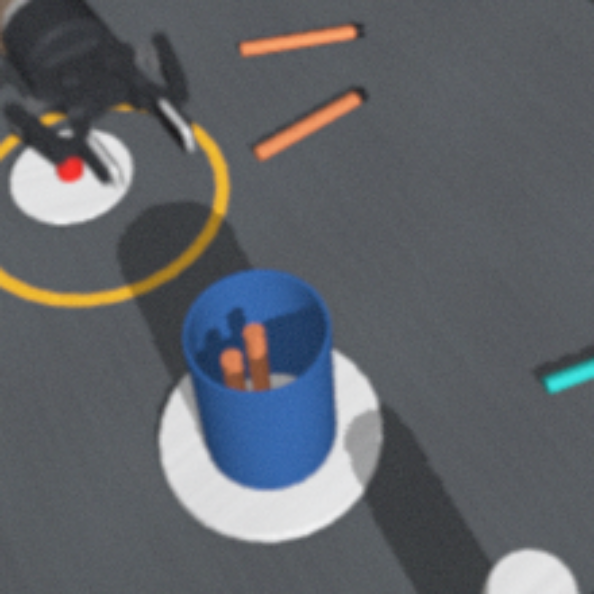

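Two rods now stand in the canister. Next is rod B.

>>> {"api": "carry_out", "payload": {"increments": [[[0.013, -0.022, -0.008, -0.0555, -0.146, 0.0325], [0.0115, -0.0215, -0.007, -0.0555, -0.146, 0.0325], [0.0095, -0.0205, -0.006, -0.0555, -0.146, 0.0325], [0.008, -0.02, -0.005, -0.0555, -0.146, 0.0325], [0.007, -0.019, -0.003, -0.0555, -0.146, 0.0325], [0.006, -0.018, -0.0015, -0.0555, -0.146, 0.0325], [0.0055, -0.0175, 0.001, -0.0555, -0.146, 0.0325], [-0.014, -0.0135, 0.0025, -0.041, -0.067, 0.1525]]]}}

```text
time_s: 27.02
tool_pos: [0.5357, -0.0919, 0.3645]
eef_rot: [0.838, 0.496, 0.184, -0.132]
ft_force: [-0.1, -0.1, 0.3]
gripper_width: 0.583
```

>>> {"api": "carry_out", "payload": {"increments": [[[-0.0145, -0.01, 0.004, -0.041, -0.067, 0.1525], [-0.0145, -0.0065, 0.0055, -0.041, -0.067, 0.1525], [-0.014, -0.0025, 0.0075, -0.041, -0.067, 0.1525], [-0.013, 0.0005, 0.0095, -0.041, -0.067, 0.1525], [-0.011, 0.004, 0.011, -0.041, -0.067, 0.1525], [-0.0085, 0.0065, 0.013, -0.041, -0.067, 0.1525]]]}}

```text
time_s: 27.78
tool_pos: [0.4763, -0.1294, 0.2932]
eef_rot: [0.998, 0.067, -0.002, -0.002]
ft_force: [0.0, 0.1, 0.0]
gripper_width: 0.586
```

```bash
python3 -c "
import plan; plan.st()
plan.plan([((.4774,-.1335,.054),7.3,0,4),((.4774,-.1335,.026),7.3,0,2)])"
```

```text
t 27.77 tcp [ 0.4763 -0.1294  0.2932] gp [ 0.4755 -0.1289  0.1382] yawY 7.65 tilt -0.26 F [0.  0.1 0. ] w 0.586 q [ 0.25  0.35 -0.04  2.04  0.02  0.76 -1.24]
[[[0.0002,0.0011,0.021,-0.001,0.0011,0.0015],[0.0003,0.0011,0.0211,-0.0009,0.0012,0.0016],[0.0001,0.0011,0.021,-0.001,0.0011,0.0015],[0.0002,0.0011,0.0211,-0.0009,0.0012,0.0016],[0,0,0.014,0,0,0],[0,0,0.014,0,0,0]]]
```

>>> {"api": "carry_out", "payload": {"increments": [[[0, 0.001, 0.021, -0.001, 0.001, 0.0015], [0, 0.001, 0.021, -0.001, 0.001, 0.0015], [0, 0.001, 0.021, -0.001, 0.001, 0.0015], [0, 0.001, 0.021, -0.001, 0.001, 0.0015], [0, 0, 0.014, 0, 0, 0], [0, 0, 0.014, 0, 0, 0], [0, 0, 0, 0, 0, 0]]]}}

```text
time_s: 28.65
tool_pos: [0.4773, -0.1338, 0.1811]
eef_rot: [0.998, 0.065, 0.0, -0.001]
ft_force: [1.0, -0.1, 0.7]
gripper_width: 0.588
```

```bash
python3 -c "
import plan; plan.st()
from h import *
c=cap('wrist');save(c,'w9.png')"
```

```text
t 28.65 tcp [ 0.4773 -0.1338  0.1811] gp [ 0.4773 -0.1336  0.0261] yawY 7.48 tilt 0.03 F [ 1.  -0.1  0.7] w 0.588 q [ 0.25  0.55 -0.03  2.08  0.03  0.51 -1.25]
```

View pics/w9.png

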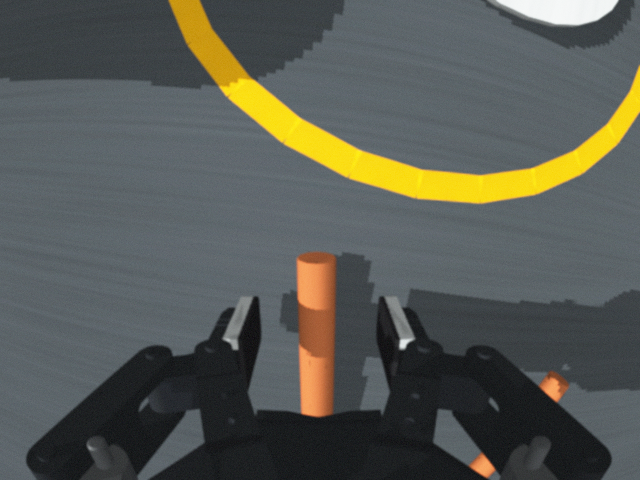

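>>> {"api": "carry_out", "payload": {"increments": [[[0, 0, 0, 0, 0, 0], [0, 0, 0, 0, 0, 0], [0, 0, 0, 0, 0, 0], [0, 0, 0, 0, 0, 0], [0, 0, 0, 0, 0, 0], [0, 0, 0, 0, 0, 0]]], "jaw": 0.005, "force": 80}}

```text
time_s: 29.45
tool_pos: [0.4783, -0.1344, 0.1832]
eef_rot: [0.998, 0.065, 0.002, -0.0]
ft_force: [-0.4, 0.4, 6.5]
gripper_width: 0.125
```

>>> {"api": "carry_out", "payload": {"increments": [[[0, 0, -0.03, 0, 0, 0], [0, 0, -0.045, 0, 0, 0], [0, 0, -0.055, 0, 0, 0], [0, 0, -0.05, 0, 0, 0]]]}}

```text
time_s: 29.95
tool_pos: [0.4772, -0.1344, 0.3644]
eef_rot: [0.998, 0.065, 0.002, -0.0]
ft_force: [1.1, -0.1, -1.3]
gripper_width: 0.121
```

```bash
python3 -c "
import plan; plan.GP=.17; plan.st()
plan.plan([((.54,-.06,.33),50,10),((.60,-.02,.34),95,20),((.62,.13,.315),95,80),((.613,.157,.305),95,90)])"
```

```text
t 29.95 tcp [ 0.4772 -0.1344  0.3644] gp [ 0.4778 -0.1343  0.1944] yawY 7.44 tilt 0.21 F [ 1.1 -0.1 -1.3] w 0.121 q [ 0.25  0.24 -0.04  1.98  0.01  0.91 -1.23]
[[[0.009,-0.0105,-0.027,0.0132,0.0326,-0.1481],[0.0117,-0.0085,-0.0263,0.0132,0.0325,-0.1482],[0.014,-0.0062,-0.0255,0.0132,0.0326,-0.1481],[0.016,-0.0034,-0.0248,0.0132,0.0326,-0.1482],[0.0174,-0.0006,-0.024,0.0132,0.0325,-0.1481],[0.0089,0.0114,0.0007,0.0407,0.0331,-0.1519],[0.0081,0.0134,0.0009,0.0407,0.0331,-0.1519],[0.007,0.0155,0.001,0.0407,0.0331,-0.1519]]]
[[[0.0056,0.0171,0.001,0.0407,0.0331,-0.1519],[0.004,0.0188,0.001,0.0407,0.0331,-0.152],[-0.0067,0.0047,0.0125,0,0.1496,0],[-0.0086,0.0047,0.0151,0,0.1496,0],[-0.0106,0.0047,0.0175,0,0.1496,0],[-0.0132,0.0047,0.0195,0,0.1496,0],[-0.0159,0.0047,0.0211,0,0.1496,0],[-0.0189,0.0047,0.0223,0,0.1496,0]]]
[[[-0.022,0.0047,0.023,0,0.1496,0.0001],[-0.0173,-0.0023,0.0151,0,0.0873,0],[-0.0186,-0.0023,0.0147,0,0.0872,-0.0001]]]
```

```bash
python3 -c "
from h import *
c=cap('wrist');save(c,'w10.png');c=cap('scene');cv2.imwrite('pics/s9.png',cv2.resize(c['img'][100:340,180:440],None,fx=2.5,fy=2.5))"
```

```text
(no output)
```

View pics/w10.png

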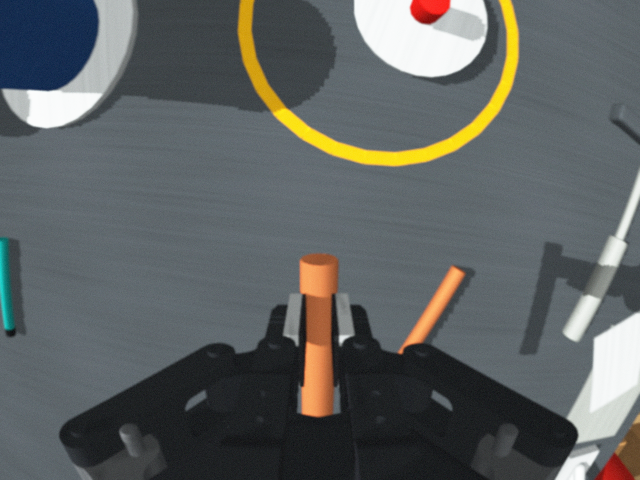

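View pics/s9.png

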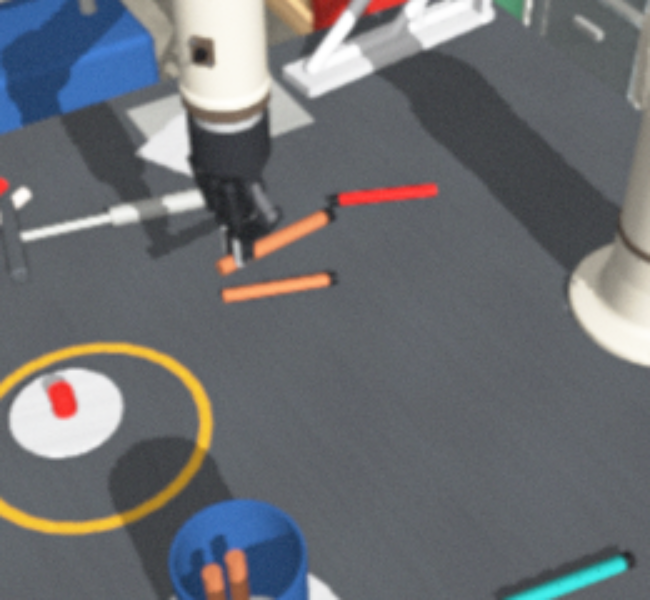

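>>> {"api": "carry_out", "payload": {"increments": [[[0.009, -0.0105, -0.027, 0.013, 0.0325, -0.148], [0.0115, -0.0085, -0.0265, 0.013, 0.0325, -0.148], [0.014, -0.006, -0.0255, 0.013, 0.0325, -0.148], [0.016, -0.0035, -0.025, 0.013, 0.0325, -0.148], [0.0175, -0.0005, -0.024, 0.013, 0.0325, -0.148], [0.009, 0.0115, 0, 0.041, 0.033, -0.152], [0.008, 0.0135, 0, 0.041, 0.033, -0.152], [0.007, 0.0155, 0, 0.041, 0.033, -0.152]]]}}

```text
time_s: 31.05
tool_pos: [0.5685, -0.0833, 0.4993]
eef_rot: [0.774, 0.617, 0.103, -0.094]
ft_force: [-0.8, 0.3, -0.6]
gripper_width: 0.122
```

```bash
python3 -c "
import plan; plan.GP=.175; plan.st()
plan.plan([((.60,-.02,.34),95,20),((.62,.13,.315),95,80),((.613,.157,.305),95,90)])"
```

```text
t 31.05 tcp [ 0.5685 -0.0833  0.4993] gp [ 0.5761 -0.0355  0.3311] yawY 77.26 tilt 16.03 F [-0.8  0.3 -0.6] w 0.122 q [ 0.38  0.27 -0.23  1.64 -0.23  1.24  0.  ]
[[[0.0058,0.0171,-0.0014,0.039,0.0329,-0.1501],[0.0043,0.0186,-0.0015,0.039,0.033,-0.1501],[-0.0087,0.0055,0.015,0,0.1745,0],[-0.0111,0.0055,0.0186,0,0.1746,0],[-0.0142,0.0055,0.0217,0,0.1745,0],[-0.0178,0.0055,0.0242,0,0.1745,0],[-0.0217,0.0055,0.026,0,0.1745,0],[-0.0259,0.0055,0.0272,0,0.1746,0]]]
[[[-0.0354,-0.0046,0.0315,0,0.1745,0]]]
```

>>> {"api": "carry_out", "payload": {"increments": [[[0.006, 0.017, -0.001, 0.039, 0.033, -0.15], [0.004, 0.0185, -0.001, 0.039, 0.033, -0.15], [-0.009, 0.0055, 0.015, 0, 0.1745, 0], [-0.011, 0.0055, 0.0185, 0, 0.1745, 0], [-0.014, 0.0055, 0.0215, 0, 0.1745, 0], [-0.018, 0.0055, 0.024, 0, 0.1745, 0], [-0.0215, 0.0055, 0.026, 0, 0.1745, 0]]]}}

```text
time_s: 31.92
tool_pos: [0.631, -0.0603, 0.3776]
eef_rot: [0.555, 0.601, 0.39, -0.422]
ft_force: [-0.6, 0.2, -0.9]
gripper_width: 0.12
```

```bash
python3 -c "
import plan; plan.GP=.175; plan.st()
plan.plan([((.615,.13,.315),95,80),((.613,.157,.305),95,90)])"
```

```text
t 31.93 tcp [ 0.631  -0.0603  0.3776] gp [0.6179 0.1038 0.3182] yawY 94.54 tilt 70.16 F [-0.6  0.2 -0.9] w 0.12 q [ 0.62  0.74 -0.46  1.55 -0.84  1.46  0.63]
[[[-0.024,0.0005,0.0285,0.0076,0.1718,-0.0023],[-0.0355,0.0004,0.031,0,0.1745,0]]]
```

>>> {"api": "carry_out", "payload": {"increments": [[[-0.024, 0.0005, 0.0285, 0.0075, 0.172, -0.002], [-0.0355, 0.0005, 0.031, 0, 0.1745, 0], [0, 0, 0, 0, 0, 0]]]}}

```text
time_s: 32.3
tool_pos: [0.6256, -0.0153, 0.2977]
eef_rot: [-0.479, -0.518, -0.473, 0.527]
ft_force: [-0.8, -0.2, -0.9]
gripper_width: 0.122
```

```bash
python3 -c "
import plan; plan.GP=.175; plan.st()
from can import *
c=cap('scene');can(c);cv2.imwrite('pics/s10.png',cv2.resize(c['img'][200:420,180:400],None,fx=2.7,fy=2.7))
c=cap('side');cv2.imwrite('pics/d10.png',cv2.resize(c['img'][100:240,270:440],None,fx=3.5,fy=3.5))"
```

```text
t 32.3 tcp [ 0.6256 -0.0153  0.2977] gp [0.6095 0.1589 0.2983] yawY 95.29 tilt 90.19 F [-0.8 -0.2 -0.9] w 0.122 q [ 0.64  0.96 -0.55  1.6  -1.    1.49  0.78]
can [0.6375 0.1566] rim ((0.6374592185020447, 0.15686778724193573), 0.057814765721559525)
```

View pics/s10.png

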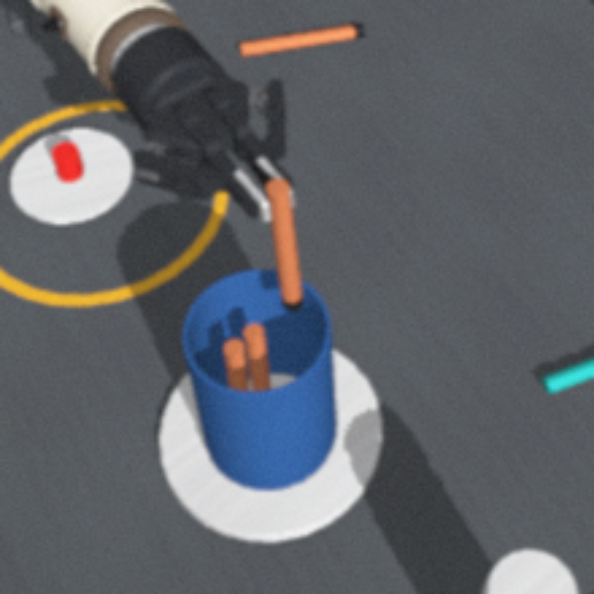

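View pics/d10.png

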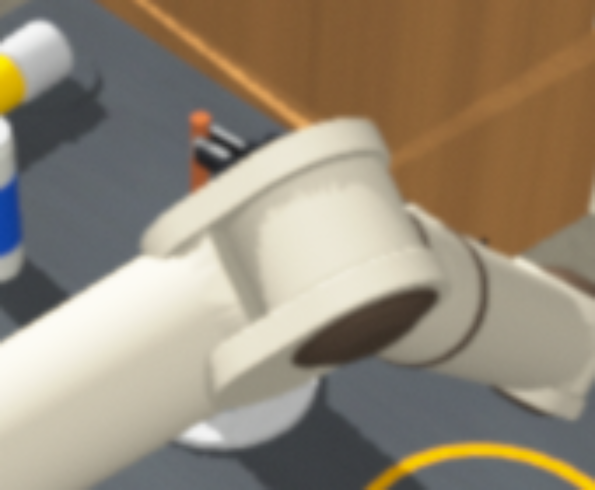

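>>> {"api": "carry_out", "payload": {"increments": [[[-0.0155, -0.001, 0, 0, 0, 0], [-0.0155, -0.001, 0, 0, 0, 0], [-0.0155, -0.001, 0, 0, 0, 0], [-0.0155, 0, 0, 0, 0, 0], [-0.0155, 0, 0, 0, 0, 0], [-0.0075, 0, 0, 0, 0, 0], [0, 0, 0, 0, 0, 0]]]}}

```text
time_s: 33.33
tool_pos: [0.6251, -0.0172, 0.2205]
eef_rot: [0.478, 0.522, 0.476, -0.522]
ft_force: [0.3, -0.4, -1.1]
gripper_width: 0.12
```

>>> {"api": "carry_out", "payload": {"increments": [[[0, 0, 0, 0, 0, 0], [0, 0, 0, 0, 0, 0], [0, 0, 0, 0, 0, 0], [0, 0, 0, 0, 0, 0], [0.03, 0, 0, 0, 0, 0], [0.03, 0, -0.03, 0, 0, 0], [0.03, 0, -0.05, 0, 0, 0]]], "jaw": 0.05}}

```text
time_s: 34.2
tool_pos: [0.6322, -0.095, 0.3131]
eef_rot: [0.476, 0.524, 0.475, -0.523]
ft_force: [0.4, -1.5, -0.6]
gripper_width: 0.585
```

```bash
python3 -c "
import plan; plan.st()
from can import *
from m import rods
c=cap('scene');can(c);rods(c);cv2.imwrite('pics/s11.png',cv2.resize(c['img'][200:420,180:400],None,fx=2.7,fy=2.7))
plan.plan([((.56,-.04,.24),60,30),((.4222,-.2687,.14),-17.5,0)])"
```

```text
t 34.2 tcp [ 0.6322 -0.095   0.3131] gp [0.6176 0.0593 0.3129] yawY 95.41 tilt 89.89 F [ 0.4 -1.5 -0.6] w 0.585 q [ 0.7   0.96 -0.52  1.51 -0.94  1.62  0.74]
can [0.6377 0.1565] rim ((0.6377768516540527, 0.15662124752998352), 0.05747789889574051)
[333. 180.] 0.77 ctr [ 0.1801 -0.3389] yaw 158.3 len 0.14 hsv [  0.  196.5 239. ] z 0.0174
[406. 331.] 0.77 ctr [0.3412 0.2532] yaw 171.5 len 0.145 hsv [ 89.  187.  194.5] z 0.0173
bad [281.1, 327.8] 0.72
[294. 212.] 0.52 ctr [ 0.3767 -0.2552] yaw 163.2 len 0.139 hsv [ 10. 144. 229.] z 0.0165
bad [275.3, 328.5] 0.5
[[[0.0121,-0.0213,-0.0105,-0.0782,-0.1439,0.0461],[0.01,-0.0198,-0.0096,-0.0782,-0.1439,0.0462],[0.008,-0.0183,-0.0082,-0.0782,-0.1439,0.0461],[0.0064,-0.0169,-0.0065,-0.0783,-0.1438,0.0461],[0.0051,-0.0155,-0.0044,-0.0782,-0.1439,0.0462],[0.0041,-0.0142,-0.0021,-0.0782,-0.1439,0.0461],[0.0037,-0.0132,0.0004,-0.0782,-0.1439,0.0461],[-0.0232,-0.0061,-0.0049,-0.0393,-0.049,0.1466]]]
[[[-0.0232,-0.0013,-0.0033,-0.0393,-0.0489,0.1466],[-0.0224,0.0034,-0.0015,-0.0393,-0.049,0.1467],[-0.0208,0.0077,0.0003,-0.0392,-0.0489,0.1466],[-0.0185,0.0117,0.0023,-0.0393,-0.049,0.1466],[-0.0156,0.0153,0.0043,-0.0393,-0.0489,0.1466],[-0.012,0.0183,0.0062,-0.0393,-0.049,0.1467],[-0.008,0.0207,0.0081,-0.0393,-0.0489,0.1466],[-0.0037,0.0224,0.0099,-0.0393,-0.049,0.1466]]]
```

View pics/s11.png

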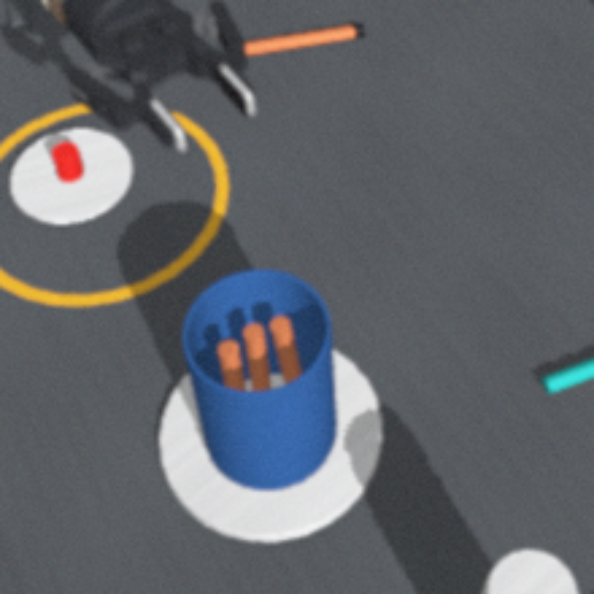

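Three rods are in. The last one is rod A.

>>> {"api": "carry_out", "payload": {"increments": [[[0.012, -0.0215, -0.0105, -0.078, -0.144, 0.046], [0.01, -0.02, -0.0095, -0.078, -0.144, 0.046], [0.008, -0.0185, -0.008, -0.078, -0.144, 0.046], [0.0065, -0.017, -0.0065, -0.078, -0.144, 0.046], [0.005, -0.0155, -0.0045, -0.078, -0.144, 0.046], [0.004, -0.014, -0.002, -0.078, -0.144, 0.046], [0.0035, -0.013, 0.0005, -0.078, -0.144, 0.046], [-0.023, -0.006, -0.005, -0.039, -0.049, 0.1465]]]}}

```text
time_s: 35.35
tool_pos: [0.5039, -0.1168, 0.3663]
eef_rot: [0.875, 0.424, 0.201, -0.12]
ft_force: [-0.1, -0.3, -0.3]
gripper_width: 0.588
```

>>> {"api": "carry_out", "payload": {"increments": [[[-0.023, -0.0015, -0.0035, -0.039, -0.049, 0.1465], [-0.0225, 0.0035, -0.0015, -0.039, -0.049, 0.1465], [-0.021, 0.0075, 0.0005, -0.039, -0.049, 0.1465], [-0.0185, 0.0115, 0.0025, -0.039, -0.049, 0.1465], [-0.0155, 0.0155, 0.0045, -0.039, -0.049, 0.1465], [-0.012, 0.0185, 0.006, -0.039, -0.049, 0.1465], [-0.008, 0.0205, 0.008, -0.039, -0.049, 0.1465], [-0.0035, 0.0225, 0.01, -0.039, -0.049, 0.1465]]]}}

```text
time_s: 36.35
tool_pos: [0.422, -0.2652, 0.2922]
eef_rot: [0.989, -0.149, -0.004, -0.002]
ft_force: [-0.2, 1.0, -0.7]
gripper_width: 0.586
```

```bash
python3 -c "
import plan; plan.st()
plan.plan([((.4222,-.2687,.05),-17.5,0,4),((.4222,-.2687,.0205),-17.5,0,2)])"
```

```text
t 36.35 tcp [ 0.422  -0.2652  0.2922] gp [ 0.4208 -0.2644  0.1372] yawY -17.1 tilt -0.5 F [-0.2  1.  -0.7] w 0.586 q [ 0.29  0.36  0.26  2.04 -0.13  0.77 -1.24]
[[[0.0005,0.0009,0.0218,-0.0007,0.0022,0.0017],[0.0004,0.0008,0.0218,-0.0006,0.0022,0.0018],[0.0004,0.0009,0.0218,-0.0007,0.0022,0.0017],[0.0004,0.0008,0.0218,-0.0007,0.0022,0.0017],[0,0,0.0148,0,0,0],[0,0,0.0147,0,0,0]]]
```

>>> {"api": "carry_out", "payload": {"increments": [[[0.0005, 0.001, 0.022, -0.001, 0.002, 0.002], [0.0005, 0.001, 0.022, -0.001, 0.002, 0.002], [0.0005, 0.001, 0.022, -0.001, 0.002, 0.002], [0.0005, 0.001, 0.022, 0, 0.002, 0.001], [0, 0, 0.0145, 0, 0, 0], [0, 0, 0.0135, 0, 0, 0], [0, 0, 0, 0, 0, 0]]]}}

```text
time_s: 37.22
tool_pos: [0.4226, -0.2699, 0.1762]
eef_rot: [0.989, -0.151, 0.0, -0.0]
ft_force: [1.0, 0.1, -0.4]
gripper_width: 0.586
```

```bash
python3 -c "
import plan; plan.st()
from h import *
c=cap('wrist');save(c,'w11.png')"
```

```text
t 37.23 tcp [ 0.4226 -0.2699  0.1762] gp [ 0.4227 -0.2698  0.0212] yawY -17.35 tilt 0.0 F [ 1.   0.1 -0.4] w 0.586 q [ 0.35  0.58  0.2   2.07 -0.22  0.51 -1.16]
```

View pics/w11.png

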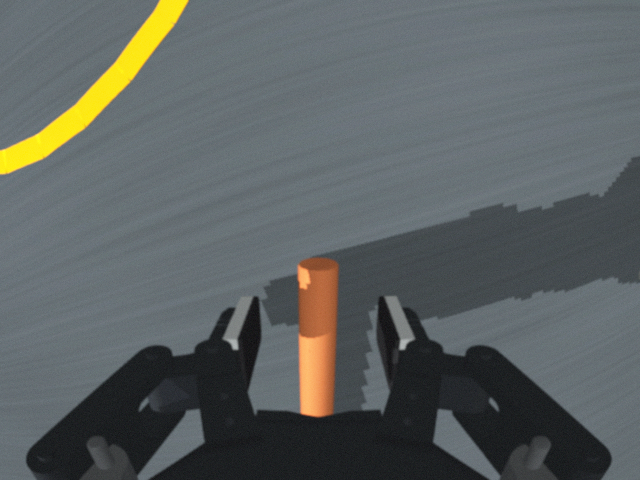

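>>> {"api": "carry_out", "payload": {"increments": [[[0, 0, 0, 0, 0, 0], [0, 0, 0, 0, 0, 0], [0, 0, 0, 0, 0, 0], [0, 0, 0, 0, 0, 0], [0, 0, 0, 0, 0, 0], [0, 0, 0, 0, 0, 0]]], "jaw": 0.005, "force": 80}}

```text
time_s: 38.02
tool_pos: [0.4233, -0.2706, 0.1781]
eef_rot: [0.989, -0.151, 0.002, 0.0]
ft_force: [-1.7, 1.0, 5.9]
gripper_width: 0.145
```

>>> {"api": "carry_out", "payload": {"increments": [[[0, 0, -0.03, 0, 0, 0], [0, 0, -0.045, 0, 0, 0], [0, 0, -0.055, 0, 0, 0], [0, 0, -0.05, 0, 0, 0]]]}}

```text
time_s: 38.52
tool_pos: [0.4224, -0.2703, 0.3593]
eef_rot: [0.989, -0.151, 0.002, 0.0]
ft_force: [1.1, -0.2, -0.0]
gripper_width: 0.146
```

```bash
python3 -c "
import plan; plan.GP=.17; plan.st()
plan.plan([((.50,-.15,.33),30,10),((.60,-.05,.34),95,20),((.637,.13,.315),95,80),((.638,.18,.305),95,90)])"
```

```text
t 38.52 tcp [ 0.4224 -0.2703  0.3593] gp [ 0.4229 -0.2704  0.1893] yawY -17.39 tilt 0.18 F [ 1.1 -0.2 -0. ] w 0.146 q [ 0.26  0.26  0.29  1.98 -0.1   0.9  -1.27]
[[[0.0023,-0.0247,-0.028,0.0147,0.0323,-0.165],[0.0077,-0.0233,-0.0273,0.0146,0.0323,-0.1649],[0.0128,-0.0212,-0.0264,0.0147,0.0323,-0.165],[0.0173,-0.0183,-0.0254,0.0147,0.0323,-0.165],[0.0213,-0.0145,-0.0243,0.0146,0.0323,-0.1649],[0.0163,0.0022,0.0022,0.042,0.0222,-0.1567],[0.0168,0.0053,0.0027,0.042,0.0222,-0.1568],[0.0168,0.0087,0.0032,0.042,0.0222,-0.1567]]]
[[[0.0162,0.0118,0.0036,0.042,0.0222,-0.1567],[0.0153,0.015,0.0037,0.042,0.0222,-0.1567],[0.0138,0.0179,0.0037,0.042,0.0222,-0.1568],[0.0118,0.0206,0.0036,0.042,0.0222,-0.1567],[-0.0029,0.0075,0.0139,0,0.1496,0],[-0.005,0.0075,0.017,0,0.1496,0],[-0.0074,0.0075,0.02,0,0.1496,0],[-0.0103,0.0075,0.0224,0,0.1496,0]]]
[[[-0.0136,0.0075,0.0244,0,0.1496,0],[-0.017,0.0075,0.0259,0,0.1496,0],[-0.0207,0.0075,0.0268,0,0.1496,0],[-0.0154,0.0027,0.026,0,0.0873,0],[-0.0177,0.0027,0.0259,0,0.0872,0]]]
```

>>> {"api": "carry_out", "payload": {"increments": [[[0.0025, -0.0245, -0.028, 0.0145, 0.0325, -0.165], [0.0075, -0.0235, -0.0275, 0.0145, 0.0325, -0.165], [0.013, -0.021, -0.0265, 0.0145, 0.0325, -0.165], [0.0175, -0.0185, -0.0255, 0.0145, 0.0325, -0.165], [0.0215, -0.0145, -0.0245, 0.0145, 0.0325, -0.165], [0.0165, 0.002, 0.002, 0.042, 0.022, -0.157], [0.017, 0.0055, 0.0025, 0.042, 0.022, -0.157], [0.017, 0.0085, 0.003, 0.042, 0.022, -0.157]]]}}

```text
time_s: 39.52
tool_pos: [0.5251, -0.1441, 0.4986]
eef_rot: [0.868, 0.481, 0.103, -0.071]
ft_force: [0.3, 0.0, -0.5]
gripper_width: 0.145
```

```bash
python3 -c "
import plan; plan.GP=.17; plan.st()
plan.plan([((.60,-.05,.34),95,20),((.637,.13,.315),95,80),((.638,.18,.305),95,90)])"
```

```text
t 39.52 tcp [ 0.5251 -0.1441  0.4986] gp [ 0.5438 -0.1064  0.3339] yawY 58.2 tilt 14.26 F [ 0.3  0.  -0.5] w 0.145 q [ 0.24  0.19  0.07  1.74 -0.28  1.19 -0.15]
[[[0.016,0.0118,0.0034,0.0418,0.0222,-0.1552],[0.0149,0.0149,0.0035,0.0417,0.0223,-0.1552],[0.0136,0.0177,0.0036,0.0418,0.0222,-0.1552],[0.0116,0.0204,0.0035,0.0418,0.0223,-0.1552],[-0.0034,0.0087,0.0165,0,0.1745,0],[-0.0062,0.0088,0.0209,0,0.1746,0],[-0.0097,0.0087,0.0246,0,0.1745,0],[-0.0138,0.0088,0.0278,0,0.1745,0]]]
[[[-0.0185,0.0087,0.03,0,0.1745,0],[-0.0234,0.0088,0.0316,0,0.1746,0],[-0.0154,0.0027,0.026,0,0.0873,0],[-0.0176,0.0027,0.0259,0,0.0872,0]]]
```

>>> {"api": "carry_out", "payload": {"increments": [[[0.016, 0.012, 0.0035, 0.042, 0.022, -0.155], [0.015, 0.015, 0.0035, 0.042, 0.022, -0.155], [0.0135, 0.0175, 0.0035, 0.042, 0.022, -0.155], [0.0115, 0.0205, 0.0035, 0.042, 0.022, -0.155], [-0.0035, 0.0085, 0.0165, 0, 0.1745, 0], [-0.006, 0.009, 0.021, 0, 0.1745, 0], [-0.0095, 0.0085, 0.0245, 0, 0.1745, 0], [-0.014, 0.009, 0.028, 0, 0.1745, 0]]]}}

```text
time_s: 40.52
tool_pos: [0.638, -0.0782, 0.4073]
eef_rot: [0.587, 0.636, 0.34, -0.369]
ft_force: [-0.7, 0.6, -0.8]
gripper_width: 0.145
```

```bash
python3 -c "
import plan; plan.GP=.17; plan.st()
plan.plan([((.635,.10,.33),95,78),((.638,.182,.31),95,90)])"
```

```text
t 40.52 tcp [ 0.638  -0.0782  0.4073] gp [0.6262 0.0688 0.3227] yawY 94.57 tilt 60.14 F [-0.7  0.6 -0.8] w 0.145 q [ 0.44  0.64 -0.19  1.51 -0.84  1.52  0.63]
[[[-0.0156,0.0062,0.0134,0.0033,0.1558,-0.0019],[-0.0176,0.0063,0.015,0.0033,0.1558,-0.0019],[-0.0191,0.0051,0.0428,0,0.1047,0],[-0.0234,0.005,0.0425,0,0.1048,0]]]
```

```bash
python3 -c "
import plan; plan.GP=.17; plan.st()
from can import *
c=cap('scene');can(c)
hsv=cv2.cvtColor(c['img'],cv2.COLOR_BGR2HSV)
v,u=np.nonzero((cv2.inRange(hsv,(5,90,60),(16,255,255))>0)&(c['z_map']>0)); P=pts(c,u,v)
k=(np.hypot(P[:,0]-.638,P[:,1]-.157)<.055)&(P[:,2]<.16)
Q=P[k&(P[:,2]>.13)]; 
lab=cv2.kmeans(Q[:,:2].astype(np.float32),3,None,(3,50,1e-5),5,2)
for i in range(3): print(Q[lab[1][:,0]==i].mean(0).round(3),(lab[1]==i).sum(),Q[lab[1][:,0]==i][:,2].max())
plan.plan([((.635,.09,.33),95,78),((.65,.13,.31),95,90)])"
```

```text
t 40.52 tcp [ 0.638  -0.0782  0.4073] gp [0.6262 0.0688 0.3227] yawY 94.57 tilt 60.14 F [-0.7  0.6 -0.8] w 0.145 q [ 0.44  0.64 -0.19  1.51 -0.84  1.52  0.63]
can [0.6378 0.1567] rim ((0.6372487545013428, 0.15690049529075623), 0.0584196075797081)
[0.638 0.152 0.146] 71 0.1551301201006935
[0.608 0.159 0.146] 69 0.15433136584371976
[0.66  0.155 0.146] 77 0.1538813349220276
[[[-0.0157,0.0066,0.0073,0.0006,0.155,-0.0068],[-0.0166,0.0066,0.0089,0.0006,0.1551,-0.0068],[-0.0236,0.0092,0.0218,0,0.1047,0],[-0.0257,0.0093,0.0212,0,0.1047,0]]]
```

>>> {"api": "carry_out", "payload": {"increments": [[[-0.0155, 0.0065, 0.0075, 0.0005, 0.155, -0.007], [-0.0165, 0.0065, 0.009, 0.0005, 0.155, -0.007], [-0.0235, 0.0085, 0.0215, 0, 0.105, 0], [-0.0255, 0.0085, 0.021, 0, 0.105, 0], [0, 0, 0, 0, 0, 0]]]}}

```text
time_s: 41.25
tool_pos: [0.6645, -0.0384, 0.3143]
eef_rot: [0.477, 0.525, 0.477, -0.519]
ft_force: [-0.7, -0.2, -0.1]
gripper_width: 0.147
```

```bash
python3 -c "
import plan; plan.GP=.17; plan.st()
from can import *
c=cap('scene');can(c);cv2.imwrite('pics/s12.png',cv2.resize(c['img'][200:420,180:400],None,fx=2.7,fy=2.7))
plan.plan([((.646,.128,.213),95,90,6)])"
```

```text
t 41.25 tcp [ 0.6645 -0.0384  0.3143] gp [0.649  0.1309 0.3134] yawY 95.22 tilt 89.68 F [-0.7 -0.2 -0.1] w 0.147 q [ 0.5   0.93 -0.34  1.48 -1.11  1.64  0.78]
can [0.6376 0.1564] rim ((0.6373013257980347, 0.15610308945178986), 0.058126017451286316)
[[[-0.0175,-0.001,0,-0.0002,0.0014,0.0019],[-0.0175,-0.001,0,-0.0002,0.0015,0.002],[-0.0175,-0.0009,0,-0.0002,0.0014,0.0019],[-0.0175,-0.0009,0,-0.0002,0.0014,0.002],[-0.0175,-0.0008,-0.0001,-0.0001,0.0014,0.0019],[-0.0175,-0.0009,-0.0001,-0.0002,0.0015,0.002]]]
```

View pics/s12.png

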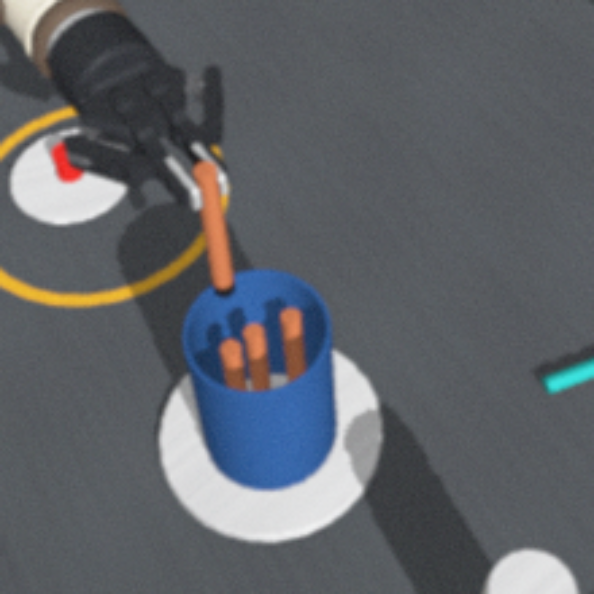

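>>> {"api": "carry_out", "payload": {"increments": [[[-0.0175, -0.001, 0, 0, 0.0015, 0.002], [-0.0175, -0.001, 0, 0, 0.0015, 0.002], [-0.0175, -0.001, 0, 0, 0.0015, 0.002], [-0.0175, -0.001, 0, 0, 0.0015, 0.002], [-0.0175, 0, 0, 0, 0, 0], [-0.0125, 0, 0, 0, 0, 0], [0, 0, 0, 0, 0, 0]]]}}

```text
time_s: 42.22
tool_pos: [0.6614, -0.0401, 0.2151]
eef_rot: [-0.477, -0.521, -0.478, 0.522]
ft_force: [0.1, 0.3, -0.0]
gripper_width: 0.147
```

>>> {"api": "carry_out", "payload": {"increments": [[[0, 0, 0, 0, 0, 0], [0, 0, 0, 0, 0, 0], [0, 0, 0, 0, 0, 0], [0, 0, 0, 0, 0, 0], [0.03, 0, 0, 0, 0, 0], [0.03, 0, -0.03, 0, 0, 0], [0.03, 0, -0.05, 0, 0, 0]]], "jaw": 0.06}}

```text
time_s: 43.1
tool_pos: [0.6686, -0.1182, 0.308]
eef_rot: [-0.475, -0.522, -0.478, 0.523]
ft_force: [1.0, -0.4, -0.7]
gripper_width: 0.7
```

```bash
python3 -c "
import plan; plan.st()
from can import *
from m import rods
c=cap('scene');can(c);rods(c);save(c,'s13.png')
for d in r.trace('lid',c)[:1]:
    v,u=np.nonzero(d['region']&(c['z_map']>0)); P=pts(c,u,v); print(P.min(0),P.max(0)); t=P[P[:,2]>.045]; print('knob',t.mean(0),len(t))
    q=P[(P[:,2]>.01)&(P[:,2]<.02)]; print(cv2.minEnclosingCircle(q[:,:2].astype(np.float32)))
"
```

```text
t 43.1 tcp [ 0.6686 -0.1182  0.308 ] gp [0.6544 0.0361 0.3085] yawY 95.27 tilt 90.18 F [ 1.  -0.4 -0.7] w 0.7 q [ 0.57  0.98 -0.3   1.38 -1.06  1.76  0.76]
can [0.638  0.1566] rim ((0.6369829773902893, 0.1569230556488037), 0.05811907723546028)
[404. 332.] 0.82 ctr [0.3401 0.2534] yaw 172.4 len 0.142 hsv [ 89.  187.  194.5] z 0.0179
bad [285.1, 327.3] 0.65
bad [270.6, 330.3] 0.56
[279. 361.] 0.53 ctr [0.6247 0.1213] yaw 69.1 len 0.271 hsv [108. 131. 169.] z 0.0286
bad [264.9, 335.4] 0.51
[331. 179.] 0.47 ctr [ 0.18   -0.3391] yaw 158.3 len 0.14 hsv [  0. 197. 239.] z 0.018
bad [265.8, 323.0] 0.46
[ 0.61722612 -0.25858165  0.00903816] [0.73733128 0.05196307 0.30195918]
knob [ 0.67887501 -0.18431959  0.06293564] 69
((0.6798972487449646, -0.19742748141288757), 0.06293699890375137)
```

View pics/s13.png

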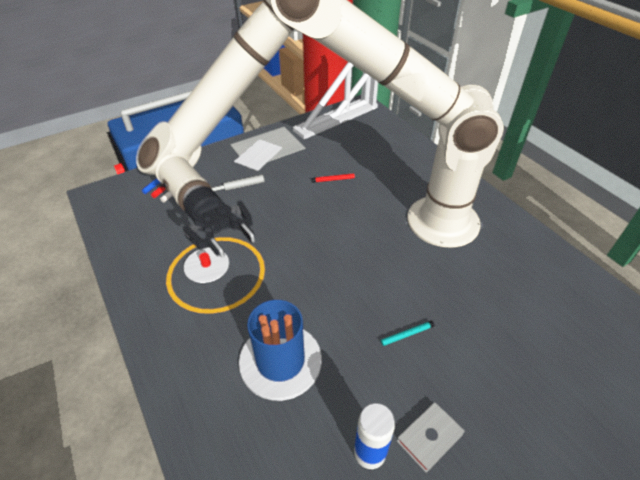

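```bash
python3 -c "
import plan
plan.plan([((.66,-.10,.26),60,35),((.68,-.199,.17),16,0)])"
```

```text
[[[0.014,-0.0129,-0.0171,-0.0799,-0.1328,0.0422],[0.0116,-0.0111,-0.016,-0.0798,-0.1328,0.0422],[0.0093,-0.0092,-0.0146,-0.0799,-0.1328,0.0422],[0.0075,-0.0075,-0.0126,-0.0798,-0.1328,0.0422],[0.0059,-0.0059,-0.0103,-0.0799,-0.1328,0.0422],[0.0047,-0.0043,-0.0077,-0.0799,-0.1328,0.0422],[0.004,-0.003,-0.0049,-0.0798,-0.1328,0.0422],[-0.0036,0.006,0.0059,-0.0391,-0.0967,0.1239]]]
[[[-0.0016,0.0081,0.0081,-0.039,-0.0967,0.1239],[0.001,0.0096,0.0102,-0.0391,-0.0967,0.1239],[0.0039,0.0108,0.012,-0.0391,-0.0967,0.1239],[0.007,0.0116,0.0136,-0.0391,-0.0967,0.1239],[0.0105,0.0119,0.0148,-0.039,-0.0967,0.1239]]]
```

>>> {"api": "carry_out", "payload": {"increments": [[[0.014, -0.013, -0.017, -0.08, -0.133, 0.042], [0.0115, -0.011, -0.016, -0.08, -0.133, 0.042], [0.0095, -0.009, -0.0145, -0.08, -0.133, 0.042], [0.0075, -0.0075, -0.0125, -0.08, -0.133, 0.042], [0.006, -0.006, -0.0105, -0.08, -0.133, 0.042], [0.0045, -0.0045, -0.0075, -0.08, -0.133, 0.042], [0.004, -0.003, -0.005, -0.08, -0.133, 0.042], [-0.0035, 0.006, 0.006, -0.039, -0.0965, 0.124]]]}}

```text
time_s: 44.3
tool_pos: [0.6207, -0.1757, 0.3801]
eef_rot: [0.868, 0.427, 0.219, -0.126]
ft_force: [-0.2, -0.2, 0.2]
gripper_width: 0.705
```

>>> {"api": "carry_out", "payload": {"increments": [[[-0.0015, 0.008, 0.008, -0.039, -0.0965, 0.124], [0.001, 0.0095, 0.01, -0.039, -0.0965, 0.124], [0.004, 0.011, 0.012, -0.039, -0.0965, 0.124], [0.007, 0.0115, 0.0135, -0.039, -0.0965, 0.124], [0.0105, 0.012, 0.015, -0.039, -0.0965, 0.124]]]}}

```text
time_s: 44.92
tool_pos: [0.6803, -0.1948, 0.323]
eef_rot: [0.99, 0.14, -0.002, -0.0]
ft_force: [-0.3, -0.4, -0.0]
gripper_width: 0.705
```

```bash
python3 -c "
import plan; plan.st()
from h import *
c=cap('wrist');save(c,'w12.png')
hsv=cv2.cvtColor(c['img'],cv2.COLOR_BGR2HSV)
m=(cv2.inRange(hsv,(0,150,100),(6,255,255))|cv2.inRange(hsv,(174,150,100),(180,255,255)))>0
v,u=np.nonzero(m&(c['z_map']>0));P=pts(c,u,v);k=np.hypot(P[:,0]-.68,P[:,1]+.2)<.05;P=P[k];t=P[P[:,2]>P[:,2].max()-.006];print('knob',t.mean(0),cv2.minEnclosingCircle(t[:,:2].astype(np.float32)))
plan.plan([((.68,-.199,.041),16,0,6)])"
```

```text
t 44.92 tcp [ 0.6803 -0.1948  0.323 ] gp [ 0.6797 -0.1948  0.168 ] yawY 16.04 tilt -0.21 F [-0.3 -0.4 -0. ] w 0.705 q [-0.05  0.68  0.45  1.48 -0.32  1.06 -0.82]
knob [ 0.67909363 -0.201077    0.0493312 ] ((0.678398609161377, -0.20074304938316345), 0.013668485917150974)
[[[-0.0004,0.0008,0.0206,-0.0001,0.0015,-0.0002],[-0.0004,0.0009,0.0207,-0.0001,0.0016,-0.0002],[-0.0005,0.0008,0.0206,-0.0001,0.0015,-0.0002],[-0.0004,0.0009,0.0206,0,0.0015,-0.0002],[-0.0005,0.0008,0.0207,-0.0001,0.0016,-0.0002],[-0.0006,0.0009,0.0206,-0.0001,0.0015,-0.0003]]]
```

View pics/w12.png

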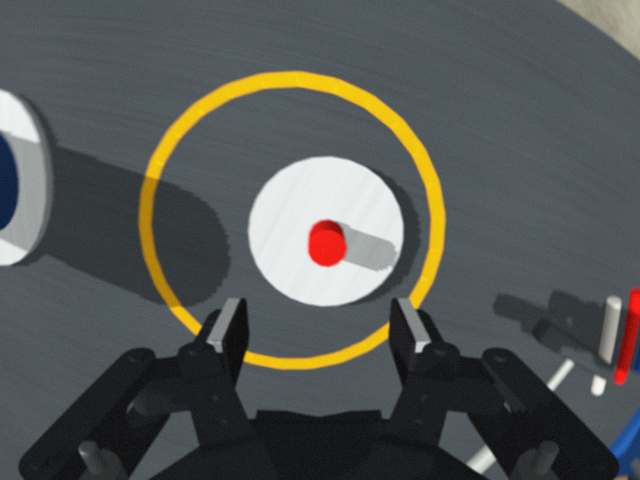

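>>> {"api": "carry_out", "payload": {"increments": [[[-0.001, 0.001, 0.0205, 0, 0.0015, 0], [-0.0005, 0.001, 0.0205, 0, 0.0015, 0], [-0.0005, 0.001, 0.0205, 0, 0.0015, 0], [-0.0005, 0.001, 0.0205, 0, 0.0015, 0], [-0.0005, 0.001, 0.0205, 0, 0.0015, 0], [-0.0005, 0.001, 0.0215, 0, 0.0015, 0], [0, 0, 0, 0, 0, 0]]]}}

```text
time_s: 45.85
tool_pos: [0.6778, -0.2033, 0.1977]
eef_rot: [0.99, 0.14, 0.003, -0.002]
ft_force: [0.3, -0.4, -0.6]
gripper_width: 0.7
```

>>> {"api": "carry_out", "payload": {"increments": [[[0, 0, 0, 0, 0, 0], [0, 0, 0, 0, 0, 0], [0, 0, 0, 0, 0, 0], [0, 0, 0, 0, 0, 0], [0, 0, 0, 0, 0, 0], [0, 0, 0, 0, 0, 0]]], "jaw": 0.015, "force": 60}}

```text
time_s: 46.6
tool_pos: [0.6796, -0.2035, 0.2019]
eef_rot: [0.99, 0.14, 0.006, -0.001]
ft_force: [-0.3, 0.1, 6.1]
gripper_width: 0.306
```

```bash
python3 -c "
import plan; plan.st()
plan.plan([((.68,-.2,.26),16,0,5),((.63,.05,.26),16,0)])"
```

```text
t 46.6 tcp [ 0.6796 -0.2035  0.2019] gp [ 0.6813 -0.203   0.0469] yawY 16.13 tilt 0.66 F [-0.3  0.1  6.1] w 0.306 q [ 0.    0.82  0.39  1.53 -0.39  0.86 -0.76]
[[[0.0008,-0.0007,-0.0426,-0.0001,-0.0023,0.0004],[0.0006,-0.0006,-0.0426,0,-0.0023,0.0005],[0.0006,-0.0007,-0.0426,-0.0001,-0.0023,0.0004],[0.0004,-0.0007,-0.0427,-0.0001,-0.0023,0.0004],[0.0004,-0.0006,-0.0426,0,-0.0023,0.0005],[0.0042,-0.0508,0,0,0,0],[0.0041,-0.0508,0,0,0,0],[0.0042,-0.0509,0,0,0,0]]]
[[[0.0042,-0.0508,0,0,0,0],[0.0041,-0.0508,0,0,0,0]]]
```

>>> {"api": "carry_out", "payload": {"increments": [[[0, 0, -0.04, 0, 0, 0], [0, 0, -0.042, 0, 0, 0], [0, 0, -0.042, 0, 0, 0], [0, 0, -0.045, 0, 0, 0], [0, 0, -0.045, 0, 0, 0], [0.004, -0.05, 0, 0, 0, 0], [0.004, -0.05, 0, 0, 0, 0], [0.004, -0.05, 0, 0, 0, 0]]]}}

```text
time_s: 47.6
tool_pos: [0.6461, -0.0554, 0.4141]
eef_rot: [0.99, 0.14, 0.004, -0.001]
ft_force: [1.0, 0.9, -3.2]
gripper_width: 0.302
```

```bash
python3 -c "
import plan; plan.st()
from can import *
c=cap('scene');can(c);save(c,'s14.png')
w=cap('wrist');save(w,'w13.png')
hsv=cv2.cvtColor(w['img'],cv2.COLOR_BGR2HSV)
plan.plan([((.637,.157,.27),16,0)])"
```

```text
t 47.6 tcp [ 0.6461 -0.0554  0.4141] gp [ 0.6473 -0.0548  0.2591] yawY 16.09 tilt 0.49 F [ 1.   0.9 -3.2] w 0.302 q [-0.29  0.48  0.47  1.57 -0.24  1.13 -1.06]
can [0.638  0.1567] rim ((0.6366143226623535, 0.15713036060333252), 0.05830761790275574)
[[[0.0126,-0.0507,-0.0025,-0.0011,-0.0021,0.0023],[0.0124,-0.0508,-0.0025,-0.001,-0.0021,0.0022],[0.0123,-0.0508,-0.0027,-0.0011,-0.0022,0.0023],[0.0122,-0.0508,-0.0027,-0.0011,-0.0021,0.0022]]]
```

View pics/s14.png

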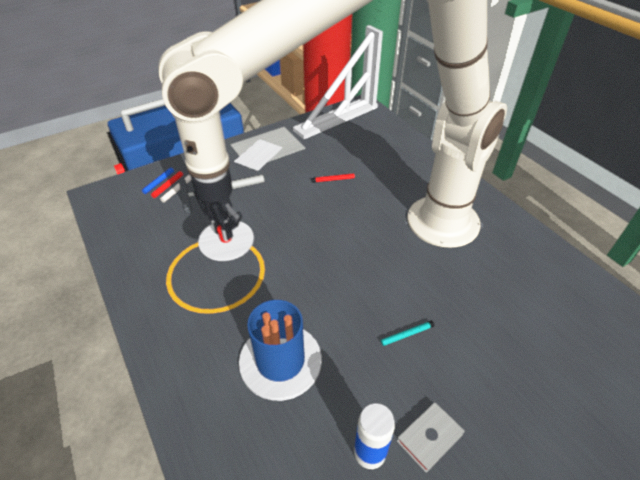

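View pics/w13.png

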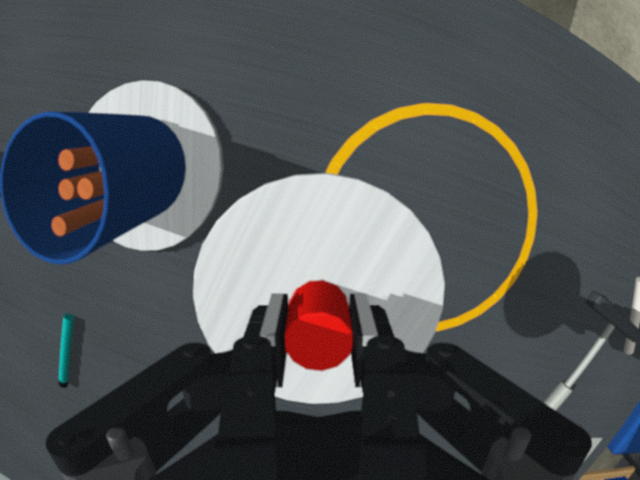

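>>> {"api": "carry_out", "payload": {"increments": [[[0.0125, -0.0505, -0.0025, -0.001, -0.002, 0.002], [0.0125, -0.0505, -0.0025, -0.001, -0.002, 0.002], [0.0125, -0.0505, -0.0025, -0.001, -0.002, 0.002], [0.012, -0.0505, -0.0025, -0.001, -0.002, 0.002], [0, 0, 0, 0, 0, 0], [0, 0, 0, 0, 0, 0]]]}}

```text
time_s: 48.5
tool_pos: [0.6392, 0.1496, 0.4244]
eef_rot: [0.991, 0.136, 0.001, 0.002]
ft_force: [0.3, -1.2, -2.7]
gripper_width: 0.305
```

```bash
cat > lidm.py <<'E'
from can import *
import plan
def lidm(c=None):
    c=c or cap('scene')
    d=r.trace('lid',c)[0]; m=cv2.dilate(d['region'].astype(np.uint8),np.ones((7,7)))>0
    v,u=np.nonzero(m&(c['z_map']>0)); P=pts(c,u,v); hsv=cv2.cvtColor(c['img'],cv2.COLOR_BGR2HSV)[v,u]
    w=(hsv[:,1]<60)&(hsv[:,2]>110); Q=P[w]; Q=Q[Q[:,2]>.03]
    zm=np.median(Q[:,2])
    for _ in range(3):
        A=np.c_[Q[:,:2],np.ones(len(Q))]; a=np.linalg.lstsq(A,Q[:,2],rcond=None)[0]; e=abs(Q[:,2]-A@a); Q=Q[e<max(.003,2*np.median(e))]
    h=cv2.convexHull(Q[:,:2].astype(np.float32))[:,0].astype(float)
    from scipy.optimize import least_squares
    f=least_squares(lambda x:np.hypot(*(h-x).T)-.061,Q[:,:2].mean(0),loss='soft_l1',f_scale=.001)
    print('lid top z',zm,'slope',a[:2],'ctr',f.x,'n',len(Q),'cost',f.cost)
    return f.x
E
python3 -c "
from lidm import *
plan.st()
c=cap('scene');lidm(c);can(c);save(c,'s15.png')"
```

```text
t 48.5 tcp [0.6392 0.1496 0.4244] gp [0.6394 0.149  0.2694] yawY 15.6 tilt 0.02 F [ 0.3 -1.2 -2.7] w 0.305 q [-0.58  0.49  0.43  1.54 -0.21  1.16 -1.41]
lid top z 0.23458191362114533 slope [0.51631046 1.50947436] ctr [0.60430872 0.17034876] n 27 cost 4.621792038438285e-05
can [0.6378 0.1567] rim ((0.6378200054168701, 0.15747396647930145), 0.057412680238485336)
```

View pics/s15.png

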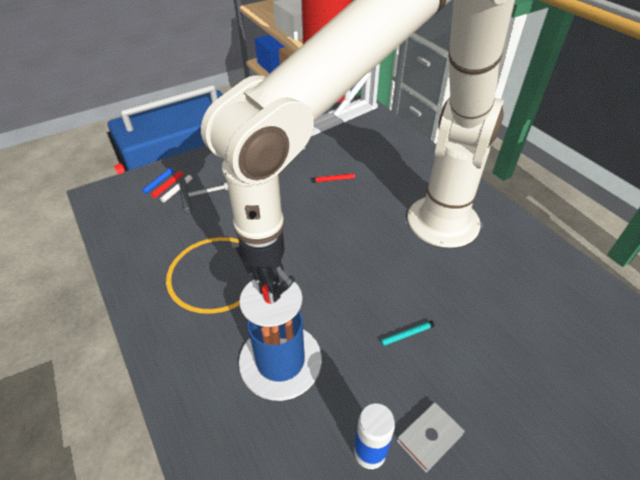

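```bash
sed -i 's/    w=(hsv/    k=np.histogram(P[:,2],np.arange(.02,.4,.004)); \n    w=(hsv/; s/Q=Q\[Q\[:,2\]>.03\]/Q=Q[Q[:,2]>.03]; hh,ee=np.histogram(Q[:,2],np.arange(.03,.4,.005)); z0=ee[hh.argmax()]+.0025; Q=Q[abs(Q[:,2]-z0)<.009]/' lidm.py
python3 -c "
from lidm import *
c=cap('scene');lidm(c);c=cap('side');lidm(c)
plan.plan([((.638,.157,.27),16,0)])"
```

```text
lid top z 0.23740171872709748 slope [-0.00906574 -0.00826591] ctr [0.6371294  0.14693926] n 1735 cost 7.386784438590215e-06
lid top z 0.23723799224899988 slope [-0.00573589 -0.00879591] ctr [0.63483294 0.14748887] n 457 cost 9.181644778058216e-06
[[[0.0007,-0.0073,0,0.0031,-0.0015,-0.0078]]]
```

>>> {"api": "carry_out", "payload": {"increments": [[[0.0035, -0.0095, 0, 0, 0, 0], [0, 0, 0.015, 0, 0, 0], [0, 0, 0.015, 0, 0, 0], [0, 0, 0.015, 0, 0, 0], [0, 0, 0, 0, 0, 0], [0, 0, 0, 0, 0, 0]]]}}

```text
time_s: 49.6
tool_pos: [0.6402, 0.1607, 0.38]
eef_rot: [0.991, 0.136, 0.001, 0.001]
ft_force: [0.2, 0.3, -2.5]
gripper_width: 0.304
```

```bash
python3 -c "
from lidm import *
plan.st()
c=cap('scene');lidm(c);can(c);cv2.imwrite('pics/s16.png',cv2.resize(c['img'][260:420,200:360],None,fx=3.5,fy=3.5))
c=cap('side');lidm(c)"
```

```text
t 49.6 tcp [0.6402 0.1607 0.38  ] gp [0.6405 0.1603 0.225 ] yawY 15.63 tilt 0.09 F [ 0.2  0.3 -2.5] w 0.304 q [-0.58  0.53  0.41  1.57 -0.23  1.09 -1.41]
lid top z 0.19252231290708566 slope [-0.00813751 -0.00576468] ctr [0.63770852 0.15942316] n 1641 cost 6.210724434616196e-06
can [0.6377 0.1566] rim ((0.6456995010375977, 0.1741749346256256), 0.05319071188569069)
lid top z 0.1929721763038661 slope [-0.01769143 -0.0124418 ] ctr [0.63531959 0.15933242] n 430 cost 1.3914770516347011e-05
```

View pics/s16.png

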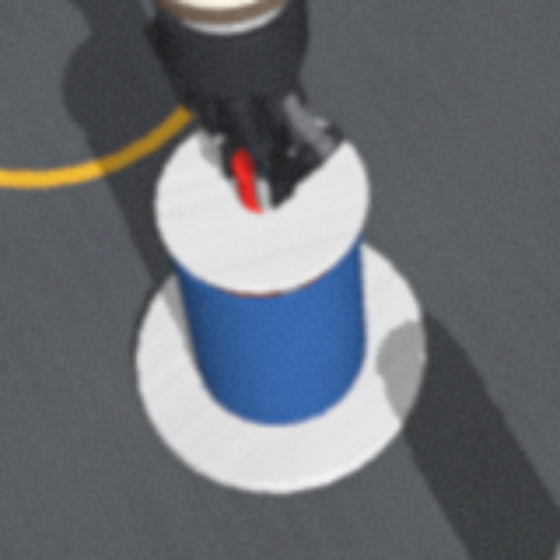

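>>> {"api": "carry_out", "payload": {"increments": [[[0, 0.002, 0, 0, 0, 0], [0, 0, 0.006, 0, 0, 0], [0, 0, 0.006, 0, 0, 0], [0, 0, 0.004, 0, 0, 0], [0, 0, 0.004, 0, 0, 0], [0, 0, 0, 0, 0, 0]]]}}

```text
time_s: 50.6
tool_pos: [0.6404, 0.1589, 0.3594]
eef_rot: [0.991, 0.136, 0.0, 0.001]
ft_force: [0.3, -0.6, -3.4]
gripper_width: 0.303
```

```bash
python3 -c "
from lidm import *
plan.st()
c=cap('scene');lidm(c);can(c)"
```

```text
t 50.6 tcp [0.6404 0.1589 0.3594] gp [0.6406 0.1585 0.2044] yawY 15.65 tilt 0.03 F [ 0.3 -0.6 -3.4] w 0.303 q [-0.57  0.55  0.41  1.59 -0.24  1.05 -1.4 ]
lid top z 0.17201051371311138 slope [-0.00820954 -0.00421396] ctr [0.63755748 0.15746005] n 1564 cost 3.777789822661434e-06
can [0.6379 0.1565] rim ((0.6463587284088135, 0.17928385734558105), 0.05585198104381561)
```

>>> {"api": "carry_out", "payload": {"increments": [[[0, 0.0005, 0.0015, 0, 0, 0], [0, 0, 0, 0, 0, 0]]]}}

```text
time_s: 51.0
tool_pos: [0.6407, 0.1584, 0.3585]
eef_rot: [0.991, 0.136, 0.001, 0.001]
ft_force: [-0.1, -0.0, -3.0]
gripper_width: 0.301
```

>>> {"api": "carry_out", "payload": {"increments": [[[0, 0, 0, 0, 0, 0], [0, 0, 0, 0, 0, 0], [0, 0, 0, 0, 0, 0], [0, 0, 0, 0, 0, 0], [0, 0, -0.02, 0, 0, 0], [0, 0, -0.04, 0, 0, 0], [0, 0, -0.04, 0, 0, 0]]], "jaw": 0.07}}

```text
time_s: 51.88
tool_pos: [0.6405, 0.1586, 0.461]
eef_rot: [0.991, 0.136, 0.001, 0.001]
ft_force: [0.9, 0.8, 0.5]
gripper_width: 0.821
```

```bash
python3 -c "
from lidm import *
plan.st()
c=cap('scene');lidm(c);can(c);cv2.imwrite('pics/s17.png',cv2.resize(c['img'][260:420,200:360],None,fx=3.5,fy=3.5))
c=cap('side');lidm(c);save(c,'d17.png')"
```

```text
t 51.88 tcp [0.6405 0.1586 0.461 ] gp [0.641  0.1582 0.306 ] yawY 15.64 tilt 0.13 F [0.9 0.8 0.5] w 0.821 q [-0.59  0.46  0.44  1.48 -0.2   1.23 -1.43]
lid top z 0.17062940302908447 slope [-0.0013289   0.00070054] ctr [0.63819678 0.15704509] n 2025 cost 1.008383210435729e-05Traceback (most recent call last):
  File "<string>", line 4, in <module>
    c=cap('scene');lidm(c);can(c);cv2.imwrite('pics/s17.png',cv2.resize(c['img'][260:420,200:360],None,fx=3.5,fy=3.5))
                           ~~~^^^
  File "can.py", line 6, in can
    d=r.trace('canister',c)[0]; m=cv2.dilate(d['region'].astype(np.uint8),np.ones((9,9)))>0
      ~~~~~~~~~~~~~~~~~~~~~^^^
IndexError: list index out of range
```

The lid is seated, with its top at z 0.1706, level and centred. Next comes the push, with the half-open fingers as a cradle on the plate's +y edge.

```bash
python3 -c "
import plan; plan.GP=.165
from h import *
c=cap('scene');cv2.imwrite('pics/s17.png',cv2.resize(c['img'][230:470,200:440],None,fx=2.5,fy=2.5))
plan.plan([((.629,.22,.28),55,-4),((.629,.272,.26),94.4,-7),((.629,.272,.05),94.4,-7,6)])"
```

```text
[[[0.0039,-0.0168,0.004,-0.0049,-0.0178,-0.1717],[0.0067,-0.0163,0.0039,-0.005,-0.0178,-0.1717],[0.0093,-0.0155,0.0037,-0.0049,-0.0178,-0.1717],[0.0117,-0.0142,0.0035,-0.005,-0.0178,-0.1717],[0.0128,-0.0103,0.0043,-0.0165,-0.0126,-0.1711],[0.014,-0.0085,0.004,-0.0165,-0.0125,-0.1712],[0.0148,-0.0063,0.0038,-0.0164,-0.0126,-0.1711],[0.0153,-0.0042,0.0036,-0.0165,-0.0125,-0.1712]]]
[[[0.0043,0,0.0347,0,0,0],[0.0042,0,0.0348,0,0,0],[0.0043,0,0.0347,0,0,0],[0.0042,0,0.0347,0,0,0],[0.0043,0,0.0348,0,0,0],[0.0042,0,0.0347,0,0,0]]]
```

View pics/s17.png

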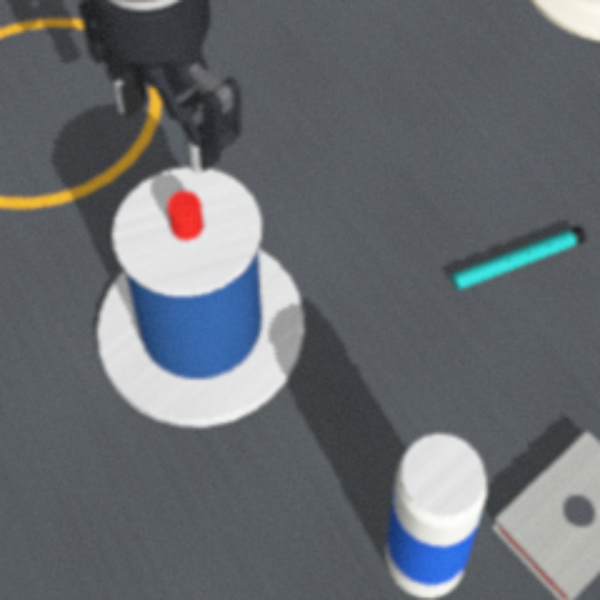

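>>> {"api": "carry_out", "payload": {"increments": [[[0.004, -0.017, 0.004, -0.005, -0.018, -0.1715], [0.0065, -0.0165, 0.004, -0.005, -0.018, -0.1715], [0.0095, -0.0155, 0.0035, -0.005, -0.018, -0.1715], [0.0115, -0.014, 0.0035, -0.005, -0.018, -0.1715], [0.013, -0.0105, 0.0045, -0.0165, -0.0125, -0.171], [0.014, -0.0085, 0.004, -0.0165, -0.0125, -0.171], [0.015, -0.0065, 0.004, -0.0165, -0.0125, -0.171], [0.0155, -0.004, 0.0035, -0.0165, -0.0125, -0.171]]], "jaw": 0.05}}

```text
time_s: 53.08
tool_pos: [0.6265, 0.2935, 0.4195]
eef_rot: [0.676, 0.734, -0.045, 0.044]
ft_force: [-0.1, -0.1, 0.6]
gripper_width: 0.583
```

```bash
python3 -c "
import plan; plan.GP=.165
plan.st()
from h import *
w=cap('wrist');save(w,'w18.png')
plan.plan([((.629,.272,.05),94.4,-7,6)])"
```

```text
t 53.08 tcp [0.6265 0.2935 0.4195] gp [0.6272 0.2729 0.2558] yawY 94.65 tilt -7.16 F [-0.1 -0.1  0.6] w 0.583 q [-0.6   0.55  0.15  1.41  0.04  1.24 -0.41]
[[[0.0034,0.0006,0.034,-0.001,0.0002,0.0025],[0.0035,0.0005,0.0339,-0.001,0.0003,0.0026],[0.0034,0.0004,0.034,-0.001,0.0002,0.0025],[0.0034,0.0005,0.034,-0.0011,0.0003,0.0025],[0.0035,0.0003,0.0339,-0.001,0.0002,0.0026],[0.0034,0.0004,0.034,-0.001,0.0003,0.0025]]]
```

View pics/w18.png

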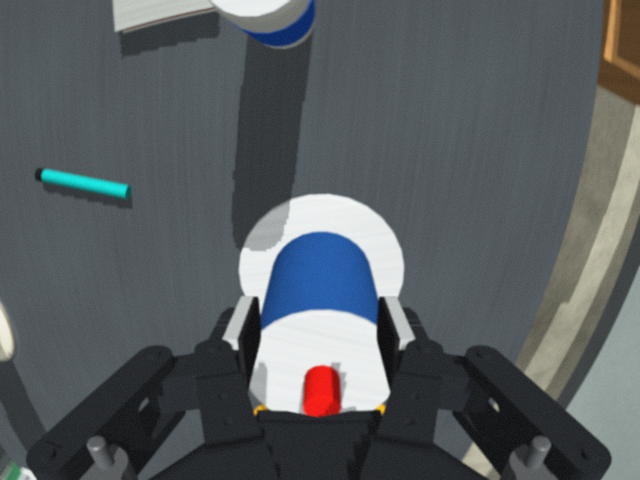

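>>> {"api": "carry_out", "payload": {"increments": [[[0.0035, 0.0005, 0.034, -0.001, 0, 0.0025], [0.0035, 0.0005, 0.034, -0.001, 0, 0.0025], [0.0035, 0.0005, 0.034, -0.001, 0, 0.0025], [0.0035, 0.0005, 0.034, -0.001, 0, 0.0025], [0.0035, 0.0005, 0.034, -0.001, 0, 0.0025], [0.0035, 0.0005, 0.034, -0.001, 0, 0.0025], [0, 0, 0, 0, 0, 0]]]}}

```text
time_s: 54.0
tool_pos: [0.6283, 0.2875, 0.212]
eef_rot: [0.685, 0.726, -0.045, 0.045]
ft_force: [-0.9, 0.2, 0.1]
gripper_width: 0.585
```

```bash
python3 -c "
import plan; plan.GP=.165
plan.st()
from h import *
w=cap('scene');cv2.imwrite('pics/s19.png',cv2.resize(w['img'][230:470,200:440],None,fx=2.5,fy=2.5))
plan.plan([((.629,.272,.008),94.4,-7,4)])"
```

```text
t 54.0 tcp [0.6283 0.2875 0.212 ] gp [0.629  0.2666 0.0483] yawY 93.37 tilt -7.29 F [-0.9  0.2  0.1] w 0.585 q [-0.59  0.77  0.14  1.54  0.03  0.89 -0.45]
[[[0.0023,-0.0004,0.0104,-0.0004,0.0008,-0.0043],[0.0023,-0.0005,0.0105,-0.0004,0.0009,-0.0043],[0.0023,-0.0004,0.0104,-0.0004,0.0008,-0.0043],[0.0023,-0.0005,0.0104,-0.0004,0.0009,-0.0043]]]
```

View pics/s19.png

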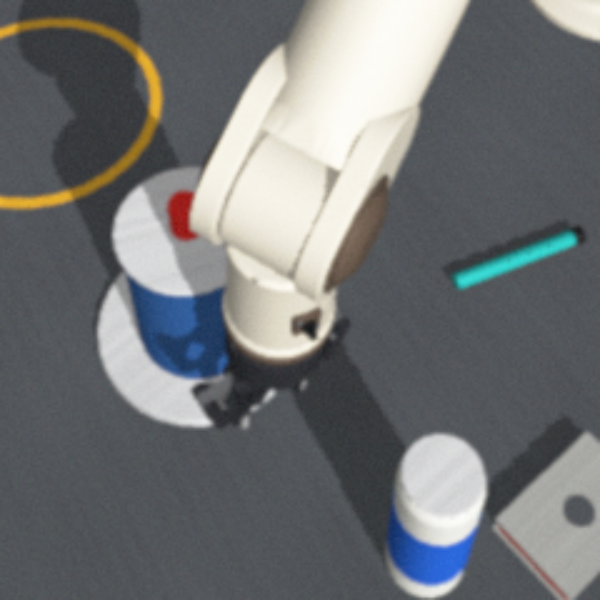

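>>> {"api": "carry_out", "payload": {"increments": [[[0.005, 0, 0, 0, 0, -0.004], [0.0025, 0, 0.0105, 0, 0, -0.004], [0.0025, 0, 0.0105, 0, 0, -0.004], [0.0015, 0, 0.0105, 0, 0, -0.004], [0.0015, 0, 0.0075, 0, 0, 0], [0, 0, 0, 0, 0, 0]]]}}

```text
time_s: 54.8
tool_pos: [0.6293, 0.2968, 0.1742]
eef_rot: [0.678, 0.732, -0.042, 0.046]
ft_force: [-0.5, 0.3, -0.2]
gripper_width: 0.581
```

```bash
python3 -c "
import plan; plan.GP=.165
plan.st()
from h import *
w=cap('wrist');save(w,'w20.png')
plan.plan([((.629,.272,.006),94.4,-7)])"
```

```text
t 54.8 tcp [0.6293 0.2968 0.1742] gp [0.6309 0.2763 0.0105] yawY 94.43 tilt -7.13 F [-0.5  0.3 -0.2] w 0.581 q [-0.6   0.83  0.13  1.54  0.03  0.84 -0.45]
[[[-0.0039,-0.0025,0.0057,0.0011,0.002,0.0002]]]
```

View pics/w20.png

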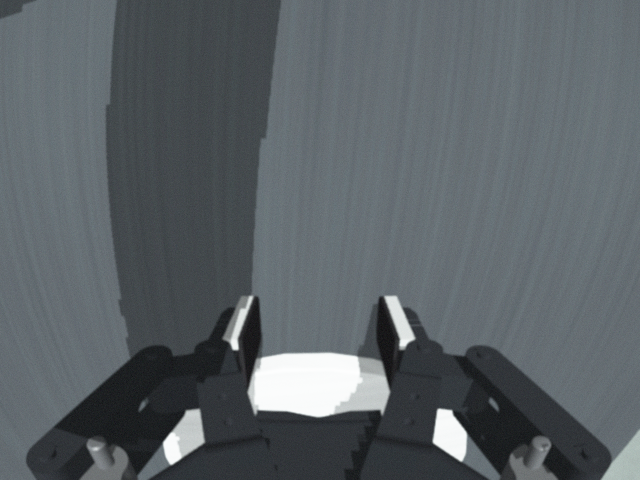

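>>> {"api": "carry_out", "payload": {"increments": [[[0, -0.002, 0.0045, 0, 0, 0], [-0.005, 0, 0.0006, 0, 0, 0], [-0.005, 0, 0.0006, 0, 0, 0], [-0.005, 0, 0.0006, 0, 0, 0], [-0.005, 0, 0.0006, 0, 0, 0], [-0.005, 0, 0.0006, 0, 0, 0], [-0.005, 0, 0.0006, 0, 0, 0], [-0.005, 0, 0.0006, 0, 0, 0]]]}}

```text
time_s: 55.85
tool_pos: [0.6297, 0.2655, 0.1716]
eef_rot: [0.677, 0.734, -0.039, 0.044]
ft_force: [-1.6, 8.1, -0.0]
gripper_width: 0.586
```

```bash
python3 -c "
import plan; plan.GP=.165
plan.st()
from lidm import *
c=cap('scene')
try: can(c)
except Exception as e: print(e)
lidm(c);save(c,'s20.png')"
```

```text
t 55.85 tcp [0.6297 0.2655 0.1716] gp [0.6317 0.2463 0.0077] yawY 94.6 tilt -6.71 F [-1.6  8.1 -0. ] w 0.586 q [-0.55  0.81  0.13  1.58  0.03  0.8  -0.4 ]
can [0.6388 0.144 ] rim ((0.6831802725791931, 0.20985651016235352), 0.06389020383358002)
lid top z 0.17058012870460704 slope [-0.00067813  0.00120169] ctr [0.63960396 0.145288  ] n 1218 cost 2.740075306456424e-05
```

View pics/s20.png

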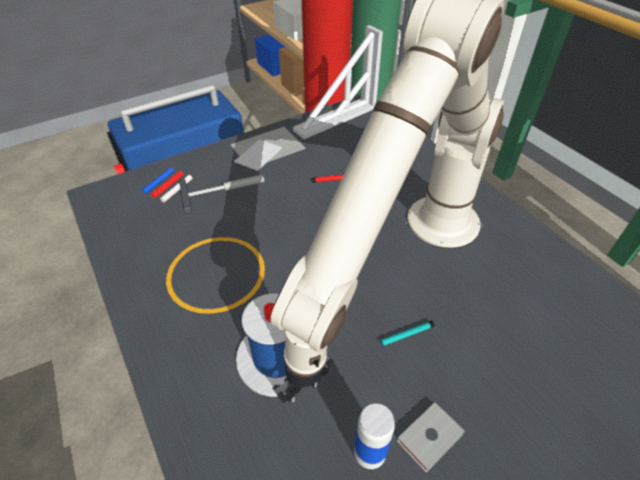

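>>> {"api": "carry_out", "payload": {"increments": [[[-0.008, 0, 0.0015, 0, 0, 0], [-0.008, 0, 0.001, 0, 0, 0], [-0.008, 0, 0.001, 0, 0, 0], [-0.008, 0, 0.001, 0, 0, 0], [-0.008, 0, 0.001, 0, 0, 0], [-0.008, 0, 0.001, 0, 0, 0], [-0.008, 0, 0.001, 0, 0, 0], [-0.008, 0, 0.001, 0, 0, 0]]]}}

```text
time_s: 57.0
tool_pos: [0.6353, 0.2016, 0.1715]
eef_rot: [0.677, 0.734, -0.038, 0.044]
ft_force: [-0.5, 9.4, 0.4]
gripper_width: 0.587
```

```bash
python3 -c "
import plan; plan.GP=.165
plan.st()
from lidm import *
c=cap('scene')
try: can(c)
except Exception as e: print(e)
lidm(c)"
```

```text
t 57.0 tcp [0.6353 0.2016 0.1715] gp [0.6376 0.1825 0.0076] yawY 94.64 tilt -6.69 F [-0.5  9.4  0.4] w 0.587 q [-0.47  0.78  0.13  1.63  0.03  0.76 -0.32]
can [0.6453 0.0814] rim ((0.6893882751464844, 0.1501854658126831), 0.06383019685745239)
lid top z 0.17052778603775892 slope [-2.86054120e-05  2.42216038e-03] ctr [0.64625562 0.08146931] n 1045 cost 6.828640684136431e-05
```

>>> {"api": "carry_out", "payload": {"increments": [[[-0.008, 0, 0.001, 0, 0, 0], [-0.008, 0, 0.001, 0, 0, 0], [-0.008, 0, 0.001, 0, 0, 0], [-0.008, 0, 0.001, 0, 0, 0], [-0.008, 0, 0.001, 0, 0, 0], [-0.008, 0, 0.001, 0, 0, 0], [-0.008, 0, 0.001, 0, 0, 0], [-0.008, 0, 0.001, 0, 0, 0]]]}}

```text
time_s: 58.15
tool_pos: [0.6406, 0.1374, 0.1715]
eef_rot: [0.677, 0.734, -0.038, 0.045]
ft_force: [-1.9, 10.9, 2.8]
gripper_width: 0.587
```

>>> {"api": "carry_out", "payload": {"increments": [[[-0.008, 0, 0.001, 0, 0, 0], [-0.008, 0, 0.001, 0, 0, 0], [-0.008, 0, 0.001, 0, 0, 0], [-0.008, 0, 0.001, 0, 0, 0], [-0.008, 0, 0.001, 0, 0, 0], [-0.008, 0, 0.001, 0, 0, 0], [-0.008, 0, 0.001, 0, 0, 0], [-0.008, 0, 0.001, 0, 0, 0]]]}}

```text
time_s: 59.15
tool_pos: [0.6459, 0.0733, 0.1714]
eef_rot: [0.677, 0.734, -0.038, 0.045]
ft_force: [-0.8, 10.8, 3.5]
gripper_width: 0.584
```

```bash
python3 -c "
import plan; plan.GP=.165
plan.st()
from lidm import *
c=cap('scene')
try: can(c)
except Exception as e: print(e)
lidm(c);save(c,'s21.png')"
```

```text
t 59.15 tcp [0.6459 0.0733 0.1714] gp [0.6482 0.0541 0.0076] yawY 94.66 tilt -6.71 F [-0.8 10.8  3.5] w 0.584 q [-0.28  0.76  0.13  1.69  0.05  0.71 -0.14]
can [ 0.6565 -0.047 ] rim ((0.6680589914321899, 0.0332430899143219), 0.08203060179948807)
lid top z 0.17052029574675487 slope [ 0.00327695 -0.00022033] ctr [ 0.65665899 -0.04601448] n 736 cost 0.00016794002858132288
```

View pics/s21.png

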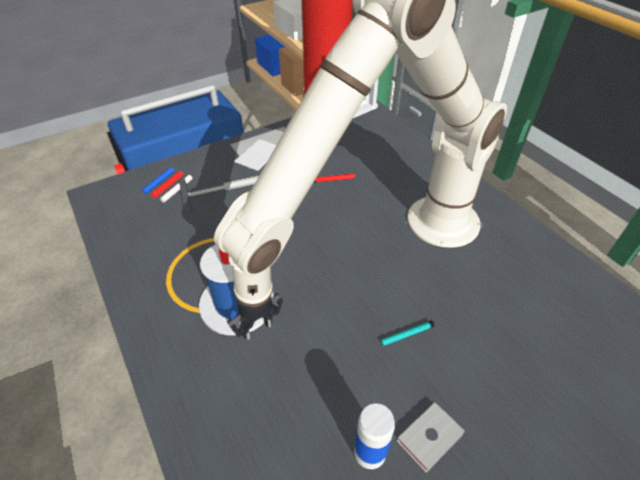

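>>> {"api": "carry_out", "payload": {"increments": [[[-0.008, 0, 0.001, 0, 0, 0], [-0.008, 0, 0.001, 0, 0, 0], [-0.008, 0, 0.001, 0, 0, 0], [-0.008, 0, 0.001, 0, 0, 0], [-0.008, 0, 0.001, 0, 0, 0], [-0.008, 0, 0.001, 0, 0, 0], [-0.008, 0, 0.001, 0, 0, 0], [-0.008, 0, 0.001, 0, 0, 0]]]}}

```text
time_s: 60.3
tool_pos: [0.6511, 0.0092, 0.1714]
eef_rot: [0.677, 0.734, -0.038, 0.045]
ft_force: [-1.4, 11.4, 3.6]
gripper_width: 0.587
```

>>> {"api": "carry_out", "payload": {"increments": [[[-0.008, 0, 0.001, 0, 0, 0], [-0.008, 0, 0.001, 0, 0, 0], [-0.008, 0, 0.001, 0, 0, 0], [-0.007, 0, 0.001, 0, 0, 0], [-0.006, 0, 0.0005, 0, 0, 0], [-0.005, 0, 0.0005, 0, 0, 0]]]}}

```text
time_s: 61.05
tool_pos: [0.6544, -0.0333, 0.1714]
eef_rot: [0.677, 0.734, -0.038, 0.045]
ft_force: [-0.2, 10.8, 2.7]
gripper_width: 0.587
```

```bash
python3 -c "
import plan; plan.GP=.165
plan.st()
from lidm import *
c=cap('scene')
try: can(c)
except Exception as e: print(e)
lidm(c);save(c,'s22.png')
c=cap('side');lidm(c);save(c,'d22.png')"
```

```text
t 61.05 tcp [ 0.6544 -0.0333  0.1714] gp [ 0.6567 -0.0525  0.0075] yawY 94.65 tilt -6.74 F [-0.2 10.8  2.7] w 0.587 q [-0.11  0.76  0.12  1.69  0.05  0.69  0.02]
can [ 0.6657 -0.1517] rim ((0.6772305965423584, -0.07073963433504105), 0.08021722733974457)
lid top z 0.1703821595184094 slope [-0.00407328  0.00337917] ctr [ 0.66572148 -0.15344311] n 602 cost 5.611918066529163e-05
lid top z 0.17005600300832535 slope [-0.00662917 -0.00733466] ctr [ 0.66438964 -0.15451476] n 646 cost 1.2181638325881851e-05
```

View pics/s22.png

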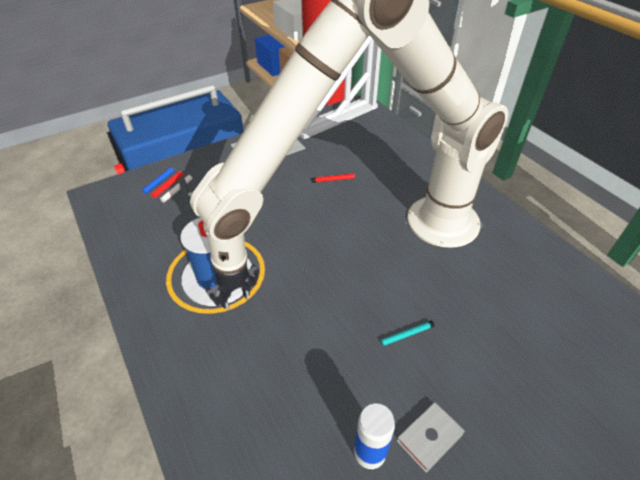

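>>> {"api": "carry_out", "payload": {"increments": [[[-0.006, 0, 0.0007, 0, 0, 0], [-0.005, 0, 0.0006, 0, 0, 0], [-0.004, 0, 0.0005, 0, 0, 0], [-0.002, 0, 0.0002, 0, 0, 0], [0, 0, 0, 0, 0, 0], [0.004, 0, -0.0005, 0, 0, 0], [0.015, 0, -0.002, 0, 0, 0], [0.03, 0, -0.004, 0, 0, 0]]]}}

```text
time_s: 62.3
tool_pos: [0.6509, -0.0079, 0.1712]
eef_rot: [0.679, 0.731, -0.042, 0.046]
ft_force: [-0.9, 1.0, -0.3]
gripper_width: 0.58
```

>>> {"api": "carry_out", "payload": {"increments": [[[0.03, 0, -0.004, 0, 0, 0], [0.03, 0, -0.02, 0, 0, 0], [0.02, 0, -0.05, 0, 0, 0], [0, 0, -0.06, 0, 0, 0], [0, 0, -0.06, 0, 0, 0], [0.03, -0.03, -0.04, 0, 0, 0], [0.04, -0.04, -0.02, 0, 0, 0], [0, 0, 0, 0, 0, 0]]]}}

```text
time_s: 63.3
tool_pos: [0.5642, 0.1731, 0.4063]
eef_rot: [0.675, 0.735, -0.04, 0.045]
ft_force: [0.3, -0.4, -0.8]
gripper_width: 0.586
```

```bash
python3 -c "
import plan; plan.GP=.165
plan.st()
from lidm import *
c=cap('scene');save(c,'s23.png')
for n in ('scene','side'):
    c=cap(n)
    try: lidm(c); can(c)
    except Exception as e: print(e)
    hsv=cv2.cvtColor(c['img'],cv2.COLOR_BGR2HSV)
    v,u=np.nonzero(cv2.inRange(hsv,(18,150,110),(32,255,255))); Q=onplane(c,u,v,0.)[:,:2]
    d=np.hypot(Q[:,0]-.6635,Q[:,1]+.1715);Q=Q[(d>.11)&(d<.142)]
    A=np.c_[2*Q,np.ones(len(Q))]; s=np.linalg.lstsq(A,(Q**2).sum(1),rcond=None)[0]; print('ring',s[:2],np.sqrt(s[2]+s[0]**2+s[1]**2),len(Q))
    for k in('spray','hammer','magnet'):
        t=r.trace(k,c)
        if t:
            v,u=np.nonzero(t[0]['region']&(c['z_map']>0)); P=pts(c,u,v); P=P[P[:,2]>.004]; print(k,P.min(0).round(3),P.max(0).round(3))
save(c,'d23.png')"
```

```text
t 63.3 tcp [0.5642 0.1731 0.4063] gp [0.5663 0.1534 0.2425] yawY 94.86 tilt -6.89 F [ 0.3 -0.4 -0.8] w 0.586 q [-0.48  0.37  0.12  1.71  0.08  1.1  -0.31]
lid top z 0.17040525135931472 slope [-0.00036159 -0.00225237] ctr [ 0.66743982 -0.17037925] n 1144 cost 8.35529591111395e-06
can [ 0.6669 -0.1706] rim ((0.6709045171737671, -0.1531122326850891), 0.05747295916080475)
ring [ 0.66346649 -0.17143465] 0.12634319703009123 898
spray [0.549 0.401 0.005] [0.611 0.463 0.174]
hammer [0.393 0.424 0.004] [0.517 0.517 0.025]
magnet [0.392 0.424 0.004] [0.517 0.517 0.025]
lid top z 0.16983198090442875 slope [-0.0016342  -0.00014352] ctr [ 0.66515243 -0.17079722] n 617 cost 7.331891793978798e-06
can [ 0.6614 -0.1724] rim ((0.6456882357597351, -0.1842619776725769), 0.05494100973010063)
ring [ 0.66501068 -0.17052042] 0.12638152191715923 810
spray [0.541 0.391 0.005] [0.602 0.461 0.178]
hammer [ 0.376 -0.579  0.004] [ 0.656 -0.432  0.032]
```

View pics/s23.png

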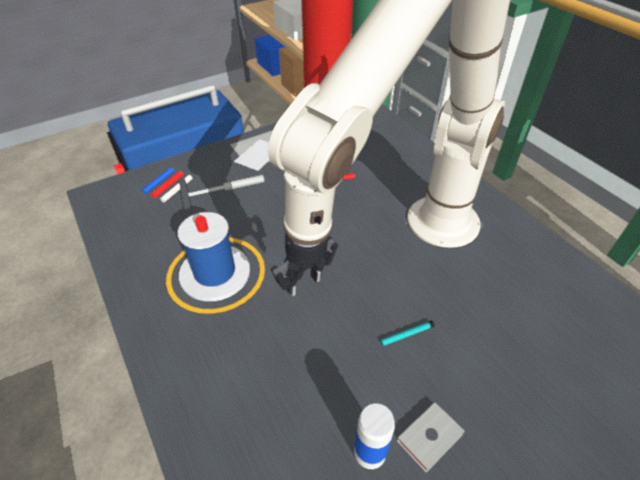

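View pics/d23.png

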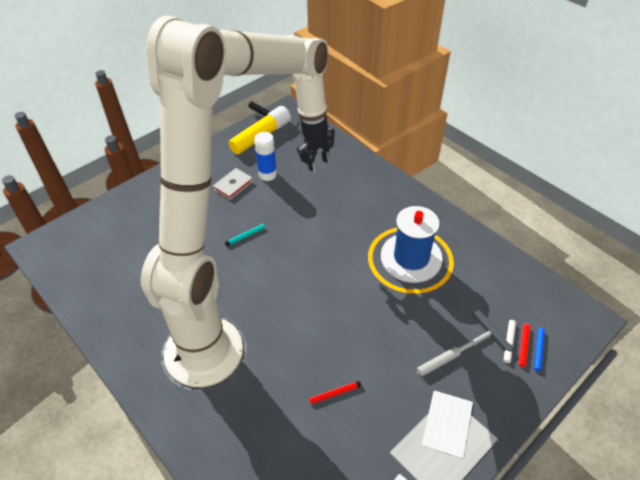

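The scene view shows the closed canister inside the ring at (211,260), with the lid level and the table clear of copper rods. I'm handing it in.

```bash
python3 -c "
from h import *
print(r.job_done())"
```

```text
the job is handed in; nothing more can be done
None
```

The job is done and handed in at about 63 s of the 210 s allowed; the hand-in gives no verdict, so the checks below are my own.

**What I did:**
- **Carbons:** There were four copper carbons on the table, and all four are now in the canister. I left the red and turquoise look-alikes where they lay. I laid the lid aside, gripped each carbon near one end, tipped the tool so the carbon hung upright, and let it drop inside the mouth.
- **Lid and push:** I set the lid back on, then pushed the plate's edge low, at 8 to 11 N, with the half-open fingers as a cradle until the canister was in the ring.

**Last checks:**
- **Position:** The canister's centre came out 2 to 4 mm from the ring's centre, depending on the camera; 25 mm is allowed. The two cameras put the plate's centre about 5 mm apart in x.
- **Lid:** Its top was at 0.170 m, which means seated, level to about 0.002 rad and within about 1 mm of the canister's centre by the scene camera. The side camera's looser fit put it about 4 mm off.
- **Carbons:** They were last seen standing inside the canister just before the lid went on, so their position after the push was not checked directly.
- **Bystanders:** The hammer, magnet and spray can had not moved beyond measuring error. In the last scene picture the network took the magnet for the hammer, so the hammer's final reading comes from the side camera.
- **Arm:** It was clear of everything at hand-in.

I noticed no knock to the canister or lid and no slackened grip during the run.

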